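# Put the polishing sticks away upright

### The arm

A 6-joint arm with a two-finger parallel gripper is mounted at the origin on the work surface. World frame = base frame: x ahead of the robot, y to its left, z up, the work surface at z = 0. Lengths are in mm, angles in rad, forces in N, time in s.
With the tool pointing down it reaches from about 350 to 875 mm from the base axis. Payload 4.2 kg.
Tool frame: the origin (TCP) lies midway between the tips of the shut fingers; the grasp point (between the pads) lies 19 mm behind it; y points along the fingers, x is the direction in which the jaws open and shut, and the axes are right-handed (so a half turn about y gives the same grasp; the last joint's range is limited). The gripper opens to 85 mm and grips with 20 to 120 N. Pads are 22 mm wide; open, the fingers measure 114 mm over their backs; the gripper's body (76 mm by 85 mm) begins 54 mm behind the grasp point. The pads swing forward as they close: fully open they stand 13 mm farther back than shut.
Start: joints at [-1.015, 0.385, 0.008, 0, -1.194, -0.259], TCP at [182.804, -597.647, 231.312] pointing down, gripper open.
Joint ranges: [-3.14, 3.14], [-1.21, 2.06], [-1.07, 1.41], [-3.16, 2.05], [-2.99, -0.16], [-3.1, 3.1]. Speed limits (rad/s): [2.79, 2.79, 3.14, 3.14, 3.14, 3.14].

### API

Orientations are given as a unit quaternion [x, y, z, w].
In Python, from bench import read_state, get_image, job_done gives the robot as it stands.
- The arm moves only by the tool play_rows, never from a script. Its argument "series" is a list of rows, each a list of 7 numbers: the shift along the tool's x, y, z in m, then the turn, a rotation vector about the tool's x, y, z in rad, then the finger opening in m, from 0 to 0.0854. In form: [[x, y, z, wx, wy, wz, claw], ...]. A call has 1 to 10 rows; each row shifts and turns the pose as measured when the row begins, along the tool's axes as they then stand; what a row does not reach is not made up. A row lasts 1/10 s, in which the tool goes at most 50 mm and 8.59 degrees, less where a joint would pass 70% of its speed; a pose out of reach is approached as far as the arm can. A call with a gripper value outside its range is refused whole. The fingers move at their own pace and stop on an object; the grip force is fixed at half the most. Time passes only in rows, so rows that do not move let the fingers close. It gives the time, the measured TCP pose, the force and the opening at its end, in the units of the state.
- read_state(): the state, without advancing time (a new reading comes with each control period).
- get_image(name): name is "side" or "top" or "wrist"; returns a dict with "color" (384x512x3 uint8, red, green, blue), "intrinsics" (3x3 intrinsics, pixels), "origin" and "orientation" of the camera in the world. Camera axes: x right, y down, z forward; pixel columns grow to the right and rows downward; lengths in mm; the calibration is good to about 2 mm. A picture is of the moment at which its call begins. There is no depth.
- job_done(): hands the job in, once; it reports no verdict.
The state is a dict: "clock": time; "joints": joint angles; "joint_vel": joint speeds; "joint_efforts": joint torques, N m; "position": TCP position; "ee_rot": TCP orientation; "contact_force": force on the tool from outside, world axes, zero at the start; "wrist_torque": the same for the moment, N m; "gripper_width": finger opening in mm.
Only numpy, scipy, OpenCV 4.12 (cv2) and the standard library are available. Lean on these libraries where they do the work, as an engineer would, in place of code of your own. Each camera call takes 0.05 s, during which the arm holds its last target. There are 200 camera calls.

### The job

Two polishing sticks lean in the slanted rest on the bench. First stand the one with the round handle in the open cup, then stand the one with the flat handle in the empty bore of the aluminium block, both handle up. Lower each one down to the bottom before letting go rather than dropping it in, and leave the other things on the bench where they are.

Things in the scene. Friction and masses are not known exactly. Their poses are not given: they have to be found in the camera images.
- round_stick: Stick 160 mm long, 0.08 to 0.17 kg: steel shank 14 mm in diameter and 120 mm long, then a black round handle 26 mm in diameter and 40 mm long. Origin at the centre of its foot (the shank's free end); z runs along the stick from foot to handle. It starts in either of the two bores of the rest, foot down, leaning about 28 to 33 degrees from vertical with the handle towards the robot.
- flat_stick: Stick 160 mm long, 0.08 to 0.17 kg: the same shank (14 mm diameter, 120 mm long), then a black flat handle 30 mm wide (its x), 16 mm thick (its y) and 40 mm long. Origin at the centre of its foot; z runs from foot to handle. It starts in the other bore of the rest, leaning the same way; its y starts about level.
- rest: Fixed grey slanted rest, 170 mm long (its y), 100 mm deep (its x), at most about 90 mm high. Origin: centre of its underside. Two bores 16 mm in diameter and 40 mm deep, 110 mm apart along y (at y = +-55 mm), lean 28 degrees from vertical, mouths towards the rest's -x; pull sticks out along their length; the top of a stick in it is about 190 mm above the bench.
- cup: Fixed open round aluminium cup, outer diameter 60 mm, inner diameter 52 mm, rim 100 mm above the bench. Origin at the centre of its underside. Cup and block stand one to the left and one to the right of the rest, either way round. A stick let go in it may lean up to about 23 degrees against the rim.
- cup_floor (a point): Centre of the cup's inner floor, 6 mm above the bench, 94 mm below the rim; z up.
- block: Fixed aluminium block 60 mm (x) by 110 mm (y) by 60 mm high, with two bores in its top at y = +28 mm and y = -28 mm, 18 mm in diameter and 50 mm deep. Origin at the centre of its underside. The bore at +28 mm is empty; the one at -28 mm holds short_dop.
- bore_mouth (a point): Centre of the empty bore's mouth, on the block's top, 60 mm above the bench; the mouth has a 2 mm chamfer.
- bore_floor (a point): Centre of the empty bore's floor, 50 mm below its mouth, 10 mm above the bench; z up.
- short_dop: Bystander: short loose dop standing in the block's other bore, 92 mm long, shank 14 mm with a brass head 24 mm in diameter; its top is 102 mm above the bench. Origin at its foot.
- paste_jar: Bystander: loose closed jar, 52 mm in diameter, 50 mm high, on the bench beside the rest, towards its far side. Origin at the centre of its underside.
- weight: Bystander: loose dark steel hub weight, 64 mm in diameter, 44 mm high, on the bench beside the rest, towards its far side. Origin at the centre of its underside.
- loupe: Bystander: small folding loupe lying on the bench on the robot's side of the rest, about 67 by 28 mm and 18 mm high. Origin under its round end.
- screwdriver: Bystander: screwdriver 160 mm long lying on the bench to the left of the robot. Origin near its middle.
There are look-alikes about, which are no part of the job. Leave any blue look-alike of the flat_stick alone.

How it is judged (in metres and radians):
On the way, in this order (a step that is already met when the one before it is completed fails the run):
1. the round-handled stick is lowered, still held, to within 25 mm of the cup's floor (z of round_stick in the frame of cup_floor below 0.025 m and horizontal distance between round_stick and cup_floor below 0.026 m and contact force between the fingers and round_stick above 0.5 N), for 0.05 s.
2. the flat-handled stick is lowered, still held, to within 20 mm of the bore's floor (z of round_stick in the frame of cup_floor below 0.012 m and horizontal distance between round_stick and cup_floor below 0.026 m and angle between round_stick's own z axis and vertical below 0.52 rad and z of flat_stick in the frame of bore_floor below 0.02 m and horizontal distance between flat_stick and bore_floor below 0.008 m and contact force between the fingers and flat_stick above 0.5 N), for 0.05 s.
At the end, for the whole second after the job is handed in: The round-handled stick stands handle up in the cup: foot inside it and within 12 mm of its floor, leaning less than 30 degrees. The flat-handled stick stands handle up in the empty bore: foot within 6 mm of the bore's floor and of its axis, within 8 degrees of upright. Both are at rest and let go (z of round_stick in the frame of cup_floor below 0.012 m and horizontal distance between round_stick and cup_floor below 0.026 m and angle between round_stick's own z axis and vertical below 0.52 rad and z of flat_stick in the frame of bore_floor below 0.006 m and horizontal distance between flat_stick and bore_floor below 0.006 m and angle between flat_stick's own z axis and vertical below 0.14 rad and linear speed of each of round_stick, flat_stick below 0.02 m/s); the robot touches nothing.
It fails at once if the short dop is moved more than 30 mm (distance of short_dop from where it was at the start of the episode above 0.03 m).
It fails at once if the paste jar is moved more than 30 mm (distance of paste_jar from where it was at the start of the episode above 0.03 m).
It fails at once if the weight is moved more than 30 mm (distance of weight from where it was at the start of the episode above 0.03 m).
It fails at once if the loupe is moved more than 30 mm (distance of loupe from where it was at the start of the episode above 0.03 m).
It fails at once if the screwdriver is moved more than 30 mm (distance of screwdriver from where it was at the start of the episode above 0.03 m).
It also fails if it takes over 72 s, if anything falls off the work surface, if the arm or the gripper's body presses on something with over 40 N, if the wrist force passes 120 N, or if a joint passes its speed limit or range.

## Working session

There is one attempt and no reset: what is moved stays moved. The work goes in short steps, Python scripts to look and compute and a tool call to move; the robot and the scene stay as the last step left them, time stands still between calls to the robot, and variables do not carry over. Pictures are saved under pics/ and viewed, about 8 in all and at most 12, crops included, and the job is handed in when it is done.

Besides the shell and the picture viewer there is one more tool, called as name([rows], argument=value, ...), one row to a line, values as JSON. play_rows: Moves the arm, as the interface text tells. Its arguments: {"type":"object","properties":{"series":{"type":"array","items":{"type":"array","items":{"type":"number"}}}},"required":["series"]}

```bash
mkdir -p pics; ls; python3 - <<'E'
from bench import *
import cv2,pickle
s=read_state();print(s)
for n in("side","top","wrist"):
    im=get_image(n);pickle.dump(im,open(f"pics/{n}0.pkl","wb"))
    cv2.imwrite(f"pics/{n}0.png",im["color"][:,:,::-1])
    print(n,im["intrinsics"],im["origin"],im["orientation"])
import numpy as np
a=cv2.imread("pics/top0.png");b=cv2.imread("pics/side0.png")
cv2.imwrite("pics/tb.png",np.vstack([a,b])[:, :])
E
```

```text
pics
{'clock': 0.0, 'joints': array([-1.01540597e+00,  3.85598133e-01,  6.61740244e-03, -4.53233887e-04,
       -1.19402918e+00, -2.58590581e-01]), 'joint_vel': array([-1.42991962e-03, -1.05502033e-03, -5.24489164e-04,  5.36341292e-05,
       -9.43989966e-05,  1.93718613e-04]), 'joint_efforts': array([-9.36827309e-04, -3.92289662e+01,  1.88400739e+01,  4.18610841e+00,
       -4.61306816e-03, -3.21334170e-06]), 'position': array([ 182.61535396, -597.11118407,  230.19999921]), 'ee_rot': array([ 0.4199516 ,  0.56882437, -0.5679693 , -0.42129605]), 'contact_force': array([ 0.42622726, -0.20219246,  0.06533609]), 'wrist_torque': array([-0.0108865 , -0.02157026, -0.03486864]), 'gripper_width': 85.64363104339697}
side [[397.85509142   0.         257.81540765]
 [  0.         397.85509142 187.41044787]
 [  0.           0.           1.        ]] [ 88.49304438 509.16842113 789.97645312] [-0.33974237  0.86648126 -0.34382341  0.12478309]
top [[384.87664734   0.         251.77060003]
 [  0.         384.87664734 191.83448459]
 [  0.           0.           1.        ]] [ 309.51662209    8.59881367 1201.83575892] [-0.69679968  0.71209791 -0.06403434  0.05732692]
wrist [[266.82121701   0.         257.06528511]
 [  0.         266.82121701 191.74114185]
 [  0.           0.           1.        ]] [ 114.30500689 -617.54802536  372.98278631] [0.58939224 0.79532906 0.11441339 0.08353476]
```

View pics/top0.png

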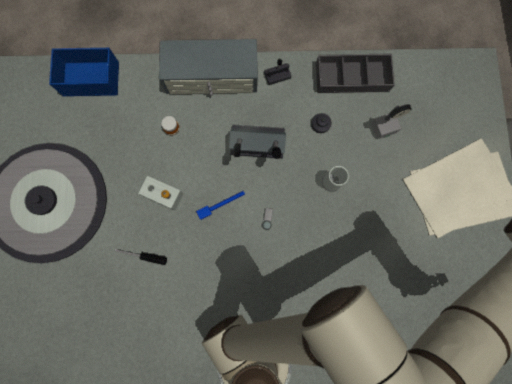

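View pics/side0.png

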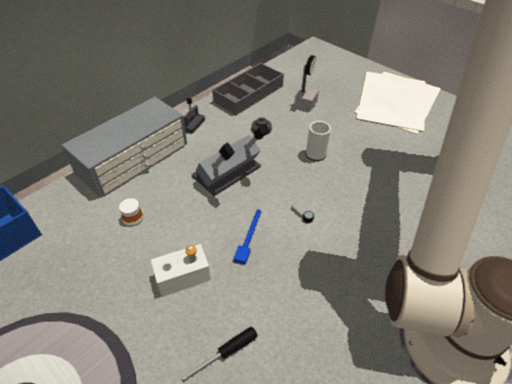

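Top view: rest at about (257,143) with handles at (238,150) and (275,152), cup at (338,176), white block at (160,192) with the dop at (166,195) and the empty bore at about (150,187), and a blue look-alike at (220,205). I'll measure coarsely and enlarge the handles.

```bash
cat > h.py <<'E'
import numpy as np,cv2,pickle
from scipy.spatial.transform import Rotation as R
def ray(im,uv):
    d=np.linalg.solve(im["intrinsics"],[uv[0],uv[1],1.]);d=R.from_quat(im["orientation"]).apply(d)
    return np.array(im["origin"]),d/np.linalg.norm(d)
def onz(im,uv,z):
    o,d=ray(im,uv);return o+d*(z-o[2])/d[2]
def tri(*pairs):
    A=np.zeros((3,3));b=np.zeros(3);L=[ray(i,u) for i,u in pairs]
    for o,d in L:
        P=np.eye(3)-np.outer(d,d);A+=P;b+=P@o
    p=np.linalg.solve(A,b);return p,[np.linalg.norm(np.cross(p-o,d)) for o,d in L]
def proj(im,p):
    q=im["intrinsics"]@R.from_quat(im["orientation"]).inv().apply(np.array(p)-im["origin"]);return q[:2]/q[2]
def rel(s,pos,Rt):
    """shift (m, tool axes) and rotvec (tool axes) from state s to the target"""
    R0=R.from_quat(s["ee_rot"]);return R0.inv().apply(np.array(pos)-s["position"])/1e3,(R0.inv()*Rt).as_rotvec()
def grab(n,name):
    from bench import get_image
    im=get_image(n);pickle.dump(im,open(f"pics/{name}.pkl","wb"));cv2.imwrite(f"pics/{name}.png",im["color"][:,:,::-1]);return im
def load(name): return pickle.load(open(f"pics/{name}.pkl","rb"))
E
python3 - <<'E'
from h import *
t=load("top0");s=load("side0")
print("flat?",tri((t,(238,150)),(s,(226,151))),"round?",tri((t,(275,152)),(s,(261,127))))
print("cup rim",onz(t,(338,175),100),tri((t,(338,175)),(s,(319,127))))
print("dop",tri((t,(166,195)),(s,(191,250))),onz(t,(151,187),60),onz(s,(167,267),60))
print("tool axes in world\n",R.from_quat([0.4199516,0.56882437,-0.5679693,-0.42129605]).as_matrix().round(2))
print(onz(t,(169,124),50),onz(t,(320,122),44),onz(t,(268,218),10))
a=cv2.resize(cv2.imread("pics/top0.png")[110:180,210:310],None,fx=5,fy=5,interpolation=2)
b=cv2.resize(cv2.imread("pics/side0.png")[105:205,185:285],None,fx=5,fy=5,interpolation=2)[:500]
o=np.zeros((600,800,3),np.uint8)
o=np.vstack([cv2.resize(a,(500,350)),np.zeros((150,500,3),np.uint8)]);o=np.hstack([o,b]);cv2.imwrite("pics/crop1.png",cv2.resize(o,(800,400)))
E
```

```text
flat? (array([610.78174421,  32.72593162, 157.6164818 ]), [np.float64(0.2560986639589678), np.float64(0.2560986639589186)]) round? (array([595.17195049, -70.20413718, 179.39285504]), [np.float64(1.5528531905613767), np.float64(1.5528531905611658)])
cup rim [ 545.40448498 -258.03804354  100.        ] (array([ 545.06960072, -258.82729654,   98.1790703 ]), [np.float64(0.8013760213685551), np.float64(0.8013760213684786)])
dop (array([499.20542202, 247.49690872,  89.03204405]), [np.float64(0.9540015184860816), np.float64(0.954001518486119)]) [528.72589997 298.60053355  60.        ] [521.61107694 299.60252584  60.        ]
tool axes in world
 [[-0.29 -0.   -0.96]
 [ 0.96  0.   -0.29]
 [ 0.   -1.    0.  ]]
[730.06753037 249.43367644  50.        ] [ 729.53078189 -225.06928401   44.        ] [432.66974155 -53.65505494  10.        ]
```

View pics/crop1.png

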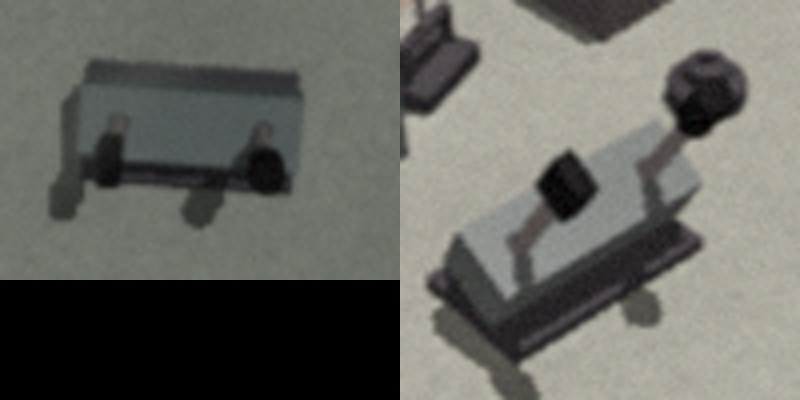

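Naming the candidates: the left handle, top (237,150) and side (227,151), is narrow from above (about 19 mm), which suggests flat. The right handle, top (276,152) and side (259,133), is wide and round (about 25 mm). The big dark disc behind it at side (261,127) is the weight. The blue one lies on the bench and is excluded. I'll confirm from the wrist camera once the arm is over the rest.

play_rows([
  [0,-0.04,0,0,0.148,0,0.0854],
  [0,-0.04,0,0,0.148,0,0.0854],
  [0.04,0,-0.025,0,0,0,0.0854],
  [0.04,0,-0.025,0,0,0,0.0854],
  [0.04,0,-0.025,0,0,0,0.0854],
  [0.04,0,-0.025,0,0,0,0.0854],
  [0.04,0,-0.025,0,0,0,0.0854],
  [0.04,0,-0.025,0,0,0,0.0854],
  [0.04,0,-0.025,0,0,0,0.0854],
  [0.04,0,-0.025,0,0,0,0.0854],
])

```text
clock: 1.15
position: [389.5, -271.8, 309.9]
ee_rot: [-0.502, -0.496, 0.493, 0.508]
contact_force: [0.8, -0.6, 1.0]
gripper_width: 85.3
```

play_rows([
  [0.04,-0.01,-0.018,0,0,0,0.0854],
  [0.04,-0.01,-0.018,0,0,0,0.0854],
  [0.04,-0.01,-0.018,0,0,0,0.0854],
  [0.04,0,-0.018,0,0,0,0.0854],
  [0.04,0,-0.018,0,0,0,0.0854],
  [0.04,0,-0.018,0,0,0,0.0854],
  [0.01,0,0,0,0,0,0.0854],
  [0,0,0,0,0,0,0.0854],
])

```text
clock: 1.95
position: [506.0, -7.8, 341.3]
ee_rot: [-0.499, -0.498, 0.495, 0.508]
contact_force: [-0.0, 0.6, 0.8]
gripper_width: 85.4
```

```bash
python3 - <<'E'
from h import *
from bench import read_state
w=grab("wrist","w1");grab("side","s1");grab("top","t1");s=read_state();print(s["position"],w["origin"],s["clock"])
cv2.imwrite("pics/w1b.png",cv2.resize(cv2.imread("pics/w1.png"),(768,576),interpolation=2))
E
```

```text
[505.61903165  -9.89243189 341.54091095] [435.32452046  -7.6546051  484.34617203] 2.1
```

View pics/w1b.png

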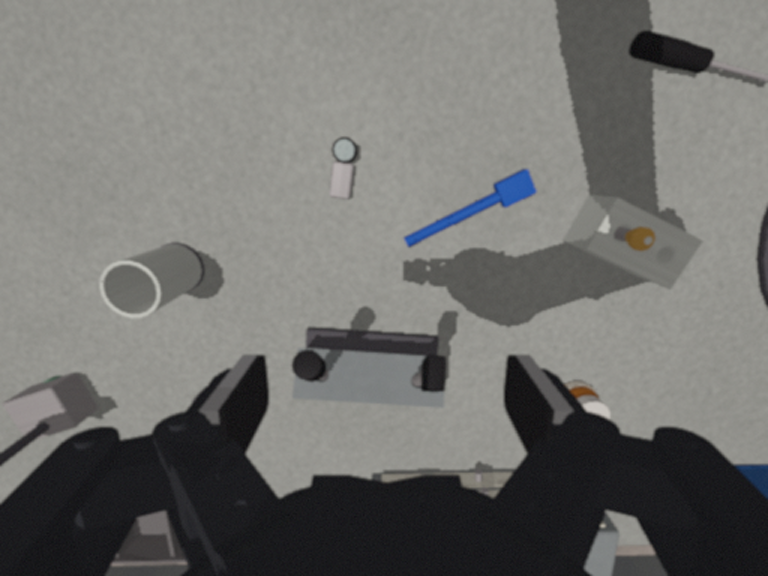

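The wrist view confirms it. In w1 pixels, the round black disc handle is at (206,243), on the −y side, and the flat handle is at (289,249), on the +y side. The cup rim is at (87,193), the empty bore at about (444,170) and the dop head at (427,159).

```bash
python3 - <<'E'
from h import *
w=load("w1");t=load("top0");s=load("side0")
def blobs(im,box,th,nm):
    x0,y0,x1,y1=box;g=im["color"][y0:y1,x0:x1].max(2)
    out=[]
    n,l,st,c=cv2.connectedComponentsWithStats((g<th).astype(np.uint8))
    for i in range(1,n):
        if st[i,4]>15:
            r=cv2.minAreaRect(np.argwhere(l==i)[:,::-1].astype(np.float32))
            out.append((st[i,:5].tolist(),(c[i]+[x0,y0]).round(1).tolist(),np.round(r[1],1).tolist()))
    print(nm,th,*out,sep="\n  ")
for th in(15,22,30,40):
    blobs(w,(185,215,310,280),th,"w");blobs(t,(222,120,300,170),th,"t");blobs(s,(210,125,280,180),th,"s")
E
```

```text
w
  15
t
  15
s
  15
  ([45, 6, 10, 7, 28], [258.5, 134.3], [8.9, 6.0])
  ([12, 22, 9, 12, 33], [224.9, 152.8], [10.6, 5.8])
w
  22
t
  22
  ([50, 28, 9, 10, 69], [275.9, 152.3], [9.0, 8.0])
  ([13, 30, 5, 6, 18], [237.2, 153.1], [5.0, 4.0])
s
  22
  ([44, 4, 12, 10, 56], [258.2, 133.8], [8.5, 9.2])
  ([10, 21, 11, 13, 65], [224.7, 152.9], [11.4, 6.4])
w
  30
  ([24, 25, 8, 13, 37], [213.5, 246.6], [4.7, 13.0])
  ([97, 24, 4, 21, 66], [283.4, 249.0], [20.0, 3.0])
t
  30
  ([12, 25, 8, 11, 48], [237.2, 151.2], [6.7, 10.3])
  ([39, 27, 20, 11, 111], [273.2, 152.8], [10.0, 19.0])
  ([27, 32, 10, 2, 16], [253.5, 152.4], [1.0, 9.0])
s
  30
  ([44, 1, 15, 13, 89], [260.0, 132.7], [8.9, 14.8])
  ([10, 21, 13, 14, 84], [225.1, 152.8], [10.6, 9.9])
w
  40
  ([12, 20, 20, 18, 129], [208.2, 241.8], [19.8, 14.1])
  ([96, 21, 15, 24, 259], [288.4, 247.8], [13.8, 23.2])
t
  40
  ([9, 24, 51, 14, 265], [257.5, 152.0], [50.1, 12.1])
s
  40
  ([42, 0, 18, 14, 145], [260.4, 131.2], [12.2, 16.0])
  ([10, 19, 14, 16, 131], [226.1, 151.6], [12.8, 11.1])
  ([33, 36, 11, 9, 30], [248.7, 164.8], [4.6, 11.1])
  ([14, 45, 17, 10, 46], [232.9, 175.0], [4.9, 18.3])
```

```bash
python3 - <<'E'
from h import *
w=load("w1");t=load("top0");s=load("side0")
for nm,a,b,c in(("round",(206,243),(275.9,152),(258.9,133.3)),("flat",(288.4,247.8),(237.2,150.8),(226,151.6))):
    print(nm,tri((w,a),(t,b),(s,c)),tri((w,a),(t,b))[0],tri((w,a),(s,c))[0],tri((t,b),(s,c))[0])
# rest outline corners front lip / top far edge in wrist view
for p in((307,327),(438,337),(293,398),(443,405)): print([onz(w,np.array(p)/1.5,z).round(0)[:2] for z in(0,10,45,90)])
print("rest yaw",[ (lambda d:np.degrees(np.arctan2(-d[0],d[1])))(onz(w,np.array(b)/1.5,z)-onz(w,np.array(a)/1.5,z)) for a,b,z in(((307,327),(438,337),10),((293,398),(443,405),80))])
print("cup",onz(w,(87,193),100),"dop",onz(w,(427.5,159),102),"bore",onz(w,(444,170),60))
print("loupe",onz(w,(229,100),15))
E
```

```text
round (array([603.64064028, -75.25341084, 151.11499874]), [np.float64(1.5959579147832244), np.float64(1.3794981208513555), np.float64(0.2821568260569243)]) [604.13843286 -75.51325347 149.44805982] [603.97538996 -76.41390913 149.93606565] [603.74320865 -74.29844697 152.01877603]
flat (array([607.92000757,  35.38529551, 159.21793651]), [np.float64(0.4203162275738389), np.float64(0.5684530783799888), np.float64(0.29558843436210375)]) [607.25332909  35.19516084 160.54658269] [607.73600016  35.77851559 159.56463156] [608.25570836  35.02550535 158.74679889]
[array([ 625., -107.]), array([ 621., -105.]), array([607., -97.]), array([590., -88.])]
[array([642.,  63.]), array([638.,  62.]), array([623.,  57.]), array([604.,  50.])]
[array([ 728., -133.]), array([ 722., -130.]), array([ 701., -121.]), array([ 674., -109.])]
[array([743.,  72.]), array([737.,  71.]), array([715.,  65.]), array([686.,  57.])]
rest yaw [np.float64(-5.756763997513504), np.float64(-4.224758353347915)]
cup [ 542.81931406 -258.32875027  100.        ] dop [499.5600299  242.79636675 102.        ] bore [525.10130818 300.30593801  60.        ]
loupe [409.98287937 -48.88363865  15.        ]
```

```bash
cat >> h.py <<'E'
def Rtool(u,xdir):
    y=-np.array(u)/np.linalg.norm(u);x=np.array(xdir,float);x-=y*(x@y);x/=np.linalg.norm(x)
    return R.from_matrix(np.c_[x,y,np.cross(x,y)])
YAW=np.radians(-4.5)
RX=np.array([np.cos(YAW),np.sin(YAW),0]);RY=np.array([-RX[1],RX[0],0])
def lean(deg): a=np.radians(deg);return -np.sin(a)*RX+np.cos(a)*np.array([0,0,1])
E
python3 - <<'E'
from h import *
from bench import read_state
s=read_state();u=lean(30);print(u)
print(rel(s,np.array([599.5,-73.5,159])+52*u,Rtool(u,RY)))
E
```

```text
[-0.49845867  0.03922955  0.8660254 ]
(array([-0.06196023,  0.13644353, -0.06972602]), array([-0.52936749,  0.05793466,  0.02689859]))
```

play_rows([
  [-0.015,0,0,-0.132,0.0145,0.0067,0.0854],
  [-0.015,0,0,-0.132,0.0145,0.0067,0.0854],
  [-0.015,0,0,-0.132,0.0145,0.0067,0.0854],
  [-0.015,0,0,-0.132,0.0145,0.0067,0.0854],
  [0,0,0,0,0,0,0.0854],
])

```text
clock: 2.6
position: [498.5, -78.9, 336.6]
ee_rot: [0.642, 0.585, -0.335, -0.365]
contact_force: [-1.5, -0.0, -0.3]
gripper_width: 85.3
```

```bash
python3 - <<'E'
from h import *
from bench import read_state
s=read_state();u=lean(30)
print(s["position"],rel(s,np.array([599.5,-73.5,159])+52*u,Rtool(u,RY)))
E
```

```text
[498.4620798  -78.90523397 336.57649834] (array([0.01442033, 0.15180394, 0.0036695 ]), array([ 0.01059827, -0.00981002, -0.00745261]))
```

play_rows([
  [0.005,0.04,0.001,0.01,-0.01,-0.007,0.0854],
  [0.005,0.04,0.001,0,0,0,0.0854],
  [0.004,0.04,0.001,0,0,0,0.0854],
  [0,0.03,0,0,0,0,0.0854],
  [0,0,0,0,0,0,0.0854],
])

```text
clock: 3.1
position: [576.3, -77.8, 209.9]
ee_rot: [0.641, 0.587, -0.334, -0.365]
contact_force: [-0.6, 0.3, -1.2]
gripper_width: 85.6
```

```bash
python3 - <<'E'
from h import *
from bench import read_state
w=grab("wrist","w2");s=grab("side","s2");st=read_state();u=lean(30)
print(st["position"],rel(st,np.array([599.5,-73.5,159])+52*u,Rtool(u,RY)))
c=np.array([599.5,-73.5,159])
print("pred w handle centre",proj(w,c),"tip",proj(w,c+20*u),"base",proj(w,c-20*u), "side",proj(s,c))
a=cv2.imread("pics/w2.png");b=cv2.imread("pics/s2.png")[90:220,180:340]
b=cv2.resize(b,(473,384),interpolation=2)
o=np.hstack([a,b]);cv2.imwrite("pics/c2.png",cv2.resize(o,(800,312)))
E
```

```text
[577.29842027 -77.03931119 214.20666811] (array([0.00520917, 0.00655812, 0.00884908]), array([ 0.01922605, -0.00864451, -0.00219681]))
pred w handle centre [264.38050143 200.65223888] tip [264.97519912 209.7903928 ] base [263.88577561 193.0502576 ] side [259.80762531 131.95803328]
```

View pics/c2.png

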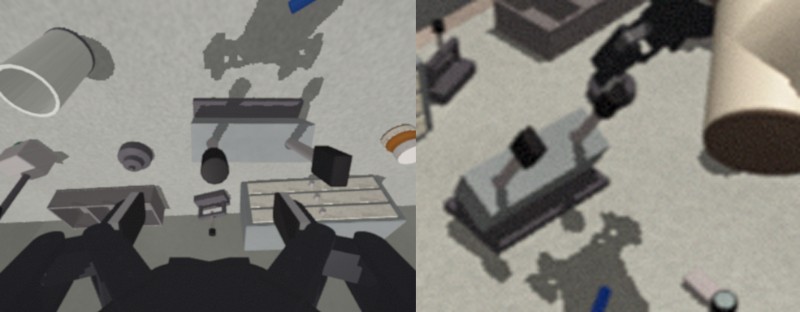

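Wrist left panel: round handle at composite (213,165), which is w2 (262,203). I predicted (264,201), so it is centred between the fingers. The side panel shows the gripper lined up along the stick. Approaching.

play_rows([
  [0.004,0.025,0.004,0.012,-0.008,-0.002,0.0854],
  [0,0.025,0.003,0,0,0,0.0854],
  [0,0,0,0,0,0,0.0854],
])

```text
clock: 3.5
position: [603.0, -77.4, 183.9]
ee_rot: [0.637, 0.59, -0.335, -0.366]
contact_force: [-0.1, 0.3, 1.3]
gripper_width: 85.5
```

```bash
python3 - <<'E'
from h import *
from bench import read_state
st=read_state();u=lean(30);c=np.array([599.5,-73.5,159])
print(st["position"],rel(st,c-17*u,Rtool(u,RY)),st["contact_force"])
w=grab("wrist","w3")
print(proj(w,c),proj(w,c+20*u))
E
```

```text
[602.95321408 -77.40418035 183.94762705] (array([0.00340816, 0.03661155, 0.01604302]), array([ 0.00851724, -0.00291088,  0.00454894])) [-0.14983475  0.31139678  1.26395085]
[261.52466797 204.0528919 ] [262.21707455 215.72372658]
```

play_rows([
  [0.002,0.005,0.012,0,0,0,0.0854],
  [0,0,0,0,0,0,0.0854],
])

```text
clock: 3.75
position: [595.9, -75.9, 183.2]
ee_rot: [0.635, 0.591, -0.335, -0.368]
contact_force: [-0.6, 0.2, 0.2]
gripper_width: 85.2
```

```bash
python3 - <<'E'
from h import *
from bench import read_state
u=lean(30);c=np.array([599.5,-73.5,159])
for i in range(3):
    w=grab("wrist","w4");st=read_state()
    print(st["clock"],st["position"],st["joints"].round(4),rel(st,c-17*u,Rtool(u,RY))[0],proj(w,c),w["origin"])
g=cv2.resize(cv2.imread("pics/w4.png")[150:300,170:370],(800,600),interpolation=2);cv2.imwrite("pics/c4.png",g)
E
```

```text
3.8 [596.59052245 -75.64270209 183.87887007] [ 0.1359  0.1769 -0.7426  0.6596 -0.1623 -2.4131] [0.00197088 0.0398559  0.0103751 ] [259.80345505 212.09228442] [462.44375387 -65.48425    270.16380488]
3.85 [596.79494482 -75.55796784 183.71749465] [ 0.1358  0.1775 -0.7424  0.66   -0.162  -2.4132] [0.0018724  0.03961756 0.01045718] [259.3550837  210.59059988] [462.99948831 -65.34708675 270.64957348]
3.9 [596.82644369 -75.57205838 183.38561216] [ 0.1358  0.178  -0.7425  0.6601 -0.1619 -2.4133] [0.00188936 0.03932004 0.01029765] [259.21017093 210.54616403] [463.2228746  -65.2953094  270.52402432]
```

View pics/c4.png

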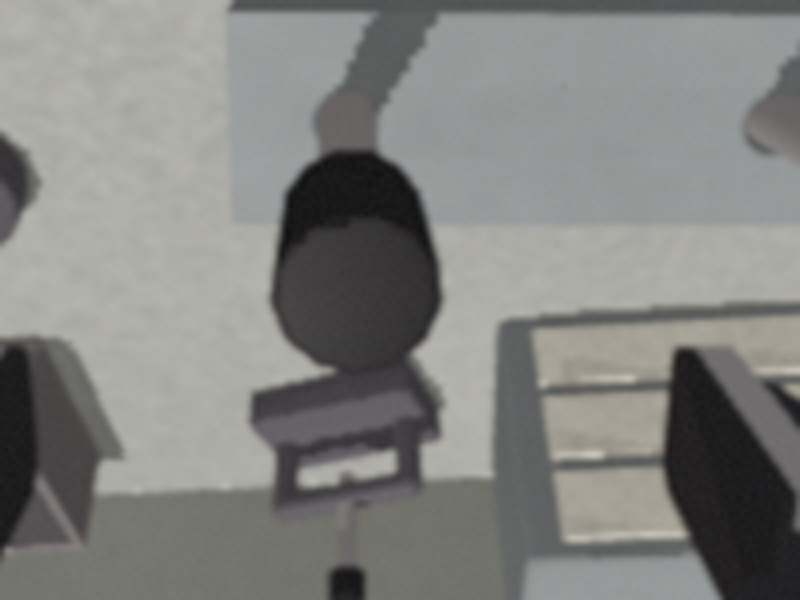

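The stick is centred, with its tip disc at w4 about (259.5,223) and about 41 px wide. Joint 5 is at its limit (-0.16), so the 30° tool tilt is at the edge of reach. I'll grip with the tool tilted about 15° instead, since pads gripping across the level axis allow that, and refine the tip position from the disc.

```bash
python3 - <<'E'
from h import *
from bench import read_state
w=load("w4");st=read_state();u=lean(30);c=np.array([599.5,-73.5,159])
Rc=R.from_quat(w["orientation"])
for D in(40,41,42):
    z=w["intrinsics"][0,0]*26/D; o,d=ray(w,(259.5,223)); p=o+d*z/(d@Rc.apply([0,0,1]));print(D,p,"centre",p-20*u)
print("pred tip",c+20*u,proj(w,c+20*u), proj(w,c-20*u))
ut=lean(15)
print(rel(st,c+2*u+45*ut,Rtool(ut,RY)),rel(st,c+2*u-19*ut,Rtool(ut,RY)))
E
```

```text
40 [603.17656657 -73.68613136 166.42227505] centre [613.14573991 -74.47072232 149.10176697]
41 [599.76306189 -73.48147716 168.9613421 ] centre [609.73223523 -74.26606812 151.64083403]
42 [596.51210505 -73.28656841 171.3795012 ] centre [606.48127839 -74.07115937 154.05899313]
pred tip [589.53082666 -72.71540904 176.32050808] [259.75255926 222.63925629] [258.7743392  200.82885799]
(array([ 0.00248754, -0.02306401, -0.00176907]), array([ 0.26853925, -0.00218131,  0.00933339])) (array([0.00187873, 0.03863945, 0.01521072]), array([ 0.26853925, -0.00218131,  0.00933339]))
```

play_rows([
  [0.002,-0.012,0,0.13,0,0.004,0.0854],
  [0,-0.012,0,0.13,0,0.004,0.0854],
  [0,0,0,0,0,0,0.0854],
])

```text
clock: 4.2
position: [592.0, -90.5, 200.1]
ee_rot: [0.618, 0.546, -0.387, -0.412]
contact_force: [1.7, 0.9, 0.9]
gripper_width: 85.2
```

```bash
python3 - <<'E'
from h import *
from bench import read_state
st=read_state();u=lean(30);ut=lean(15);c=np.array([602,-74,156])
print(st["position"],st["joints"].round(3),rel(st,c+2*u-19*ut,Rtool(ut,RY)))
E
```

```text
[591.97873716 -90.52521841 200.10388865] [ 0.175  0.204 -0.478  0.241 -0.552 -2.028] (array([0.01927677, 0.06053168, 0.01042839]), array([ 0.10789993, -0.01530826, -0.03464106]))
```

play_rows([
  [0.019,0.003,0.01,0.1,-0.015,-0.035,0.0854],
  [0,0.02,0,0,0,0,0.0854],
  [0,0,0,0,0,0,0.0854],
])

```text
clock: 4.5
position: [589.1, -72.4, 171.8]
ee_rot: [0.586, 0.539, -0.411, -0.444]
contact_force: [-0.4, -0.2, -1.1]
gripper_width: 85.3
```

```bash
python3 - <<'E'
from h import *
from bench import read_state
st=read_state();u=lean(30);ut=lean(15);c=np.array([602,-74,156])
print(st["position"],st["joints"].round(3),rel(st,c+2*u-19*ut,Rtool(ut,RY)))
w=grab("wrist","w5")
print(proj(w,c+20*u),proj(w,c-20*u))
E
```

```text
[589.06441594 -72.41546465 171.77775955] [ 0.186  0.263 -0.41   0.122 -0.641 -1.925] (array([-0.00046539,  0.03575104, -0.00764837]), array([ 0.00916398, -0.00096514, -0.00257045]))
[255.04883209 246.16466486] [255.65024554 233.41672269]
```

Good. Final approach, then close.

play_rows([
  [0,0.018,-0.004,0.008,0,0,0.0854],
  [0,0.018,-0.004,0,0,0,0.0854],
  [0,0,0,0,0,0,0.0854],
])

```text
clock: 4.85
position: [607.4, -75.5, 142.9]
ee_rot: [0.586, 0.54, -0.412, -0.442]
contact_force: [-0.8, -0.0, 0.0]
gripper_width: 85.8
```

```bash
python3 - <<'E'
from h import *
from bench import read_state
st=read_state();u=lean(30);ut=lean(15);c=np.array([602,-74,156])
print(st["position"],st["joints"].round(3),rel(st,c+2*u-19*ut,Rtool(ut,RY)),st["contact_force"])
w=grab("wrist","w6");s=grab("side","s6")
print(proj(s,c+20*u),proj(s,c-20*u),proj(w,c+20*u))
o=np.hstack([cv2.resize(cv2.imread("pics/w6.png")[170:350,140:380],(480,360)),cv2.resize(cv2.imread("pics/s6.png")[90:180,220:300],(320,360),interpolation=2)])
cv2.imwrite("pics/c6.png",o)
E
```

```text
[607.43923957 -75.46696257 142.88345187] [ 0.175  0.324 -0.409  0.134 -0.577 -1.927] (array([0.0010555 , 0.00293023, 0.00250493]), array([ 0.01181785,  0.00154211, -0.00542188])) [-0.83517445 -0.02892769  0.03718303]
[262.10686889 128.78226984] [256.34644767 135.82366629] [257.49241529 260.33190805]
```

View pics/c6.png

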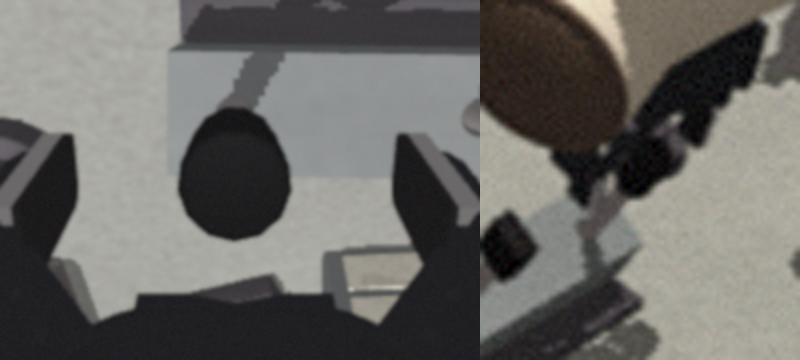

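The tip disc is at w6 (257.5,263.5), predicted (257.5,260.3), and the handle sits between the pads. Closing.

play_rows([
  [0,0.002,0.001,0,0,0,0.06],
  [0,0,0,0,0,0,0.03],
  [0,0,0,0,0,0,0.01],
  [0,0,0,0,0,0,0.01],
  [0,0,0,0,0,0,0.01],
  [0,0,0,0,0,0,0.01],
  [0,0,0,0,0,0,0.01],
])

```text
clock: 5.65
position: [607.6, -75.5, 146.8]
ee_rot: [0.588, 0.542, -0.409, -0.439]
contact_force: [-0.3, 0.3, -0.3]
gripper_width: 24.3
```

```bash
python3 - <<'E'
from h import *
from bench import read_state
st=read_state();print(R.from_quat(st["ee_rot"]).inv().apply(lean(29)),st["joints"].round(3), R.from_quat(st["ee_rot"]).as_matrix().round(3))
E
```

```text
[-0.00365588 -0.97525533  0.22105132] [ 0.175  0.317 -0.413  0.138 -0.572 -1.929] [[ 0.078  0.278 -0.957]
 [ 0.997 -0.026  0.073]
 [-0.005 -0.96  -0.279]]
```

play_rows([
  [0,-0.01,0.0023,0,0,0,0.01],
  [0,-0.012,0.0027,0,0,0,0.01],
  [0,-0.012,0.0027,0,0,0,0.01],
  [0,-0.012,0.0027,0,0,0,0.01],
])

```text
clock: 6.05
position: [582.6, -73.4, 189.3]
ee_rot: [0.587, 0.541, -0.41, -0.44]
contact_force: [-0.5, 0.2, -1.3]
gripper_width: 24.3
```

play_rows([
  [0,-0.02,0.0045,0,0,0,0.01],
  [0,-0.02,0.0045,0,0,0,0.01],
  [0,-0.02,0,0,0,0,0.01],
  [0,-0.02,0,0,0,0,0.01],
  [0,0,0,0,0,0,0.01],
])

```text
clock: 6.55
position: [546.7, -70.4, 272.2]
ee_rot: [0.588, 0.542, -0.409, -0.44]
contact_force: [0.3, 0.1, -0.8]
gripper_width: 24.9
```

play_rows([
  [0,0,0,0.13,0,0,0.01],
  [0,0,0,0.13,0,0,0.01],
  [0,0,0,0.13,0,0,0.01],
  [0,0,0,0.13,0,0,0.01],
  [-0.03,0,0,0,0,0,0.01],
  [-0.04,0,0,0,0,0,0.01],
  [-0.04,0,0,0,0,0,0.01],
  [-0.04,0,0,0,0,0,0.01],
  [-0.03,0,0,0,0,0,0.01],
  [0,0,0,0,0,0,0.01],
])

```text
clock: 7.55
position: [526.0, -253.4, 261.4]
ee_rot: [-0.441, -0.412, 0.541, 0.585]
contact_force: [0.8, 0.1, -1.1]
gripper_width: 24.4
```

```bash
python3 - <<'E'
from h import *
from bench import read_state
st=read_state();w=grab("wrist","w7");s=grab("side","s7");t=grab("top","t7")
Rt=R.from_quat(st["ee_rot"]);print(st["position"],st["joints"].round(3),Rt.as_matrix().round(3),st["gripper_width"])
print(rel(st,[539,-258,245],Rt))
o=np.hstack([cv2.resize(cv2.imread("pics/w7.png"),(480,360)),cv2.resize(cv2.imread("pics/s7.png")[40:180,260:384],(319,360),interpolation=2)])
cv2.imwrite("pics/c7.png",o)
E
```

```text
[ 526.01361462 -253.3851033   261.44279155] [-0.161  0.434  0.125  0.02  -1.535 -1.486] [[ 0.074 -0.269 -0.96 ]
 [ 0.997  0.024  0.07 ]
 [ 0.004 -0.963  0.27 ]] 24.371959620057268
(array([-0.00370992,  0.01222135, -0.01723902]), array([0., 0., 0.]))
```

View pics/c7.png

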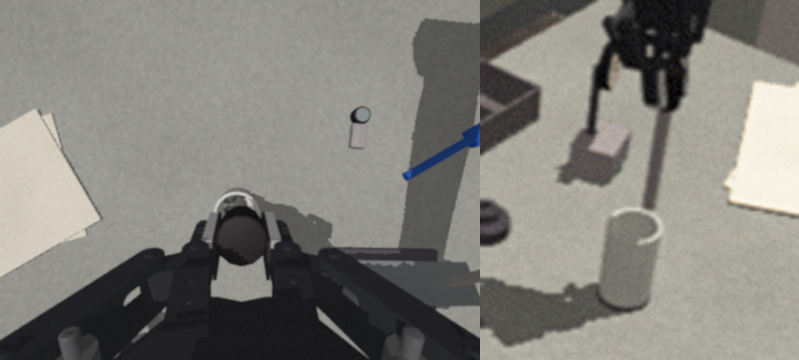

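The stick is held and hangs nearly upright over the cup. In the side picture its foot is at about (326,121), just above and behind the rim. I'm comparing that with the prediction.

```bash
python3 - <<'E'
from h import *
s=load("s7")
g=np.array([531.1,-254,279.7])
for l in(-6,-3,0,3,6,10):
    u=lean(l);print(l,proj(s,g-142*u),proj(s,g-22*u))
# shank edges by rows: brightness profile between handle and rim
c=s["color"].astype(int)
for r in range(84,124,5): print(r,c[r,318:342].sum(1).tolist())
o,d=ray(s,(326,121.6));k=(531-o[0])/d[0];print(o+d*k)
E
```

```text
-6 [328.05603211 120.66108947] [331.25400886  79.2884597 ]
-3 [325.89091735 119.5572066 ] [330.88747852  79.12915093]
0 [323.75653802 118.34116532] [330.52412841  78.94797853]
3 [321.65671575 117.01651312] [330.16489965  78.74545372]
6 [319.59514217 115.58684895] [329.8107199   78.52213862]
10 [316.91202721 113.52358373] [329.34790854  78.19310842]
84 [479, 489, 492, 480, 499, 488, 469, 499, 504, 483, 417, 289, 233, 230, 229, 262, 373, 466, 480, 494, 507, 507, 486, 493]
89 [483, 486, 485, 480, 484, 485, 486, 485, 489, 433, 307, 236, 240, 241, 270, 364, 447, 468, 486, 493, 481, 484, 499, 490]
94 [386, 474, 487, 491, 493, 485, 489, 505, 434, 323, 250, 230, 234, 260, 369, 468, 482, 504, 497, 484, 471, 496, 498, 489]
99 [487, 512, 501, 498, 501, 506, 491, 469, 349, 237, 246, 238, 258, 326, 443, 495, 495, 495, 481, 469, 481, 480, 482, 475]
104 [498, 510, 495, 486, 504, 514, 499, 382, 270, 231, 240, 253, 325, 443, 488, 499, 502, 495, 485, 491, 483, 477, 491, 493]
109 [509, 507, 506, 505, 510, 495, 402, 270, 238, 241, 245, 308, 422, 494, 489, 487, 512, 514, 511, 500, 496, 485, 496, 492]
114 [502, 515, 509, 510, 507, 429, 314, 243, 241, 233, 298, 427, 471, 495, 495, 499, 485, 492, 490, 493, 493, 499, 504, 493]
119 [501, 492, 508, 505, 439, 324, 253, 219, 232, 281, 397, 494, 506, 505, 489, 506, 505, 494, 503, 510, 508, 514, 504, 513]
[ 531.         -268.75908826  118.60390937]
```

play_rows([
  [-0.0036,-0.0036,-0.0128,0,0,0,0.01],
  [0,0,0,0,0,0,0.01],
  [0,0.0193,-0.0054,0,0,0,0.01],
  [0,0.0193,-0.0054,0,0,0,0.01],
  [0,0.0193,-0.0054,0,0,0,0.01],
  [0,0,0,0,0,0,0.01],
])

```text
clock: 8.3
position: [541.1, -246.7, 202.0]
ee_rot: [-0.439, -0.417, 0.544, 0.581]
contact_force: [0.5, 1.4, -1.4]
gripper_width: 24.5
```

```bash
python3 - <<'E'
from h import *
from bench import read_state
w=grab("wrist","w8");s=grab("side","s8");st=read_state()
Rt=R.from_quat(st["ee_rot"]);print(st["position"],st["joints"].round(3),Rt.as_matrix().round(3),st["contact_force"],st["wrist_torque"])
g=st["position"]-19*Rt.apply([0,1,0])
c=s["color"].astype(int)
u=np.array([0,0,1.]);print("pred shank px",proj(s,g-22*u),proj(s,g-60*u),"rim ctr",proj(s,[544,-258,100]))
for r in range(106,126,3): print(r,c[r,306:340].sum(1).tolist())
print(Rt.inv().apply(np.array([539,-258,202])-st["position"]),Rt.inv().apply([0,0,-20]))
E
```

```text
[ 542.8960922  -247.81927653  205.27653701] [-0.147  0.485  0.07   0.019 -1.418 -1.488] [[ 0.06  -0.26  -0.964]
 [ 0.998  0.019  0.057]
 [ 0.004 -0.966  0.26 ]] [-0.6276622  -0.45976239 -1.00221289] [-0.09153578 -0.66557427  0.00486801]
pred shank px [320.59190622  96.53381643] [318.68211508 108.71429194] rim ctr [318.93665662 126.71323891]
106 [252, 252, 251, 257, 256, 278, 258, 239, 346, 470, 520, 503, 399, 286, 250, 234, 260, 323, 450, 507, 509, 516, 518, 514, 510, 504, 518, 508, 509, 503, 507, 513, 504, 500]
109 [236, 258, 249, 246, 268, 370, 478, 523, 511, 527, 537, 492, 366, 241, 245, 244, 296, 374, 487, 517, 509, 499, 513, 499, 499, 508, 499, 504, 511, 511, 518, 521, 508, 503]
112 [408, 368, 439, 492, 514, 519, 524, 515, 522, 527, 497, 431, 320, 250, 229, 258, 342, 462, 519, 520, 509, 505, 502, 495, 483, 503, 496, 505, 491, 503, 496, 489, 504, 518]
115 [518, 520, 516, 501, 499, 506, 522, 513, 515, 537, 492, 372, 245, 259, 246, 275, 408, 490, 514, 509, 501, 494, 494, 482, 495, 498, 506, 519, 514, 497, 503, 494, 513, 499]
118 [519, 504, 511, 501, 503, 511, 509, 532, 535, 517, 422, 296, 244, 228, 259, 337, 461, 515, 521, 485, 500, 505, 509, 508, 496, 522, 505, 504, 500, 510, 527, 506, 512, 526]
121 [505, 516, 532, 505, 508, 506, 534, 562, 599, 574, 426, 266, 233, 261, 296, 454, 530, 585, 578, 532, 518, 505, 506, 481, 484, 503, 512, 514, 521, 520, 516, 499, 502, 520]
124 [541, 519, 538, 500, 441, 381, 357, 369, 367, 323, 256, 241, 251, 251, 298, 332, 359, 363, 340, 369, 436, 553, 594, 571, 520, 518, 509, 515, 525, 517, 507, 513, 523, 524]
[-10.40845701   3.97664261   2.32652011] [-0.08185238 19.31039481 -5.20595355]
```

play_rows([
  [-0.01,0.004,0.002,0,0,0,0.01],
  [0,0,0,0,0,0,0.01],
  [0,0.0193,-0.0052,0,0,0,0.01],
  [0,0,0,0,0,0,0.01],
])

```text
clock: 8.8
position: [541.0, -258.7, 186.3]
ee_rot: [-0.444, -0.42, 0.542, 0.576]
contact_force: [0.6, 0.8, -1.8]
gripper_width: 24.4
```

```bash
python3 - <<'E'
from h import *
from bench import read_state
w=grab("wrist","w9");s=grab("side","s9");st=read_state()
Rt=R.from_quat(st["ee_rot"]);print(st["position"],st["contact_force"],st["wrist_torque"])
g=st["position"]-19*Rt.apply([0,1,0])
print(Rt.inv().apply(np.array([540,-258,st["position"][2]])-st["position"]),proj(w,g+18*np.array([0,0,1])))
o=np.hstack([cv2.resize(cv2.imread("pics/w9.png")[170:320,160:340],(432,360)),cv2.resize(cv2.imread("pics/s9.png")[60:170,260:370],(360,360),interpolation=2)])
cv2.imwrite("pics/c9.png",o)
E
```

```text
[ 542.85317993 -259.65268004  189.35177225] [ 0.41920811  0.80252759 -0.08845095] [-0.02980767 -0.63065102  0.00857595]
[1.48597172 0.72405984 2.85300059] [253.85380176 274.53336687]
```

View pics/c9.png

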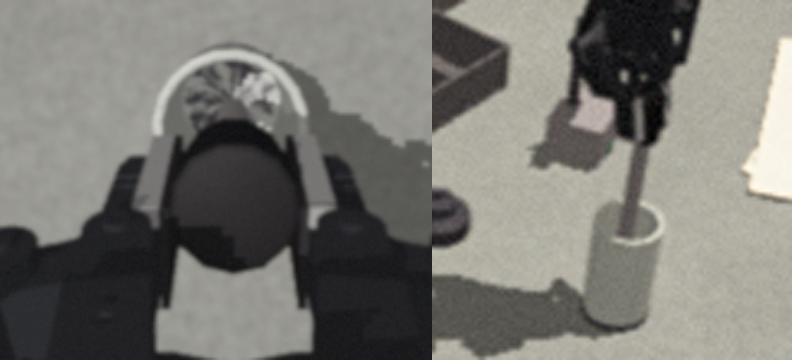

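The shank is inside the cup and well clear of the rim. Lowering further.

play_rows([
  [0,0.0193,-0.003,0,0,0,0.01],
  [0,0.0145,-0.0039,0,0,0,0.01],
  [0,0.0097,-0.0026,0,0,0,0.01],
  [0,0,0,0,0,0,0.01],
])

```text
clock: 9.3
position: [544.4, -261.2, 149.4]
ee_rot: [-0.45, -0.423, 0.541, 0.571]
contact_force: [-0.1, 1.5, -0.2]
gripper_width: 24.4
```

play_rows([
  [0,0.005,-0.0014,0,0,0,0.01],
  [0,0.003,-0.0008,0,0,0,0.01],
])

```text
clock: 9.5
position: [545.9, -261.7, 142.7]
ee_rot: [-0.451, -0.424, 0.54, 0.57]
contact_force: [0.4, -0.3, -1.1]
gripper_width: 24.5
```

play_rows([
  [0.001,0.005,0.001,0,0,0,0.01],
  [0.001,0.004,0.001,0,0,0,0.01],
])

```text
clock: 9.7
position: [542.6, -259.6, 134.7]
ee_rot: [-0.452, -0.424, 0.54, 0.569]
contact_force: [-0.0, -0.2, -1.8]
gripper_width: 24.6
```

play_rows([
  [0.001,0.003,0,0,0,0,0.01],
  [0,0.002,0,0,0,0,0.01],
])

```text
clock: 9.9
position: [541.0, -258.3, 129.5]
ee_rot: [-0.452, -0.424, 0.54, 0.569]
contact_force: [0.5, 0.2, 4.0]
gripper_width: 24.7
```

play_rows([
  [0,0.002,0,0,0,0,0.01],
  [0,0,0,0,0,0,0.01],
])

```text
clock: 10.1
position: [541.4, -258.5, 130.0]
ee_rot: [-0.453, -0.425, 0.541, 0.568]
contact_force: [0.4, -0.2, -1.3]
gripper_width: 24.5
```

play_rows([
  [0,0.003,-0.001,0,0,0,0.01],
  [0,0.003,-0.001,0,0,0,0.01],
])

```text
clock: 10.3
position: [542.9, -259.1, 129.3]
ee_rot: [-0.453, -0.425, 0.542, 0.566]
contact_force: [-2.4, 4.3, 15.3]
gripper_width: 25.1
```

Firm contact with the floor: 15 N at z 129, predicted 130. Releasing and retreating along the tool axis.

play_rows([
  [0,0,0,0,0,0,0.04],
  [0,0,0,0,0,0,0.0854],
  [0,0,0,0,0,0,0.0854],
  [0,0,0,0,0,0,0.0854],
  [0,-0.02,0,0,0,0,0.0854],
  [0,-0.03,0,0,0,0,0.0854],
  [0,-0.04,0,0,0,0,0.0854],
  [0,-0.04,0,0,0,0,0.0854],
  [0,-0.04,0,0,0,0,0.0854],
  [0,0,0,0,0,0,0.0854],
])

```text
clock: 11.3
position: [581.5, -260.3, 296.3]
ee_rot: [-0.451, -0.423, 0.543, 0.569]
contact_force: [-0.5, -0.8, -0.3]
gripper_width: 85.1
```

```bash
python3 - <<'E'
from h import *
from bench import read_state
w=grab("wrist","w10");s=grab("side","s10");t=grab("top","t10");st=read_state()
print(st["position"],st["joints"].round(3),st["clock"])
o=np.hstack([cv2.resize(cv2.imread("pics/w10.png"),(480,360)),cv2.resize(cv2.imread("pics/s10.png")[60:170,265:365],(320,360),interpolation=2)])
cv2.imwrite("pics/c10.png",o)
E
```

```text
[ 578.42107457 -258.95637047  289.54357376] [-0.152  0.498  0.299  0.029 -1.62  -1.476] 11.45
```

View pics/c10.png

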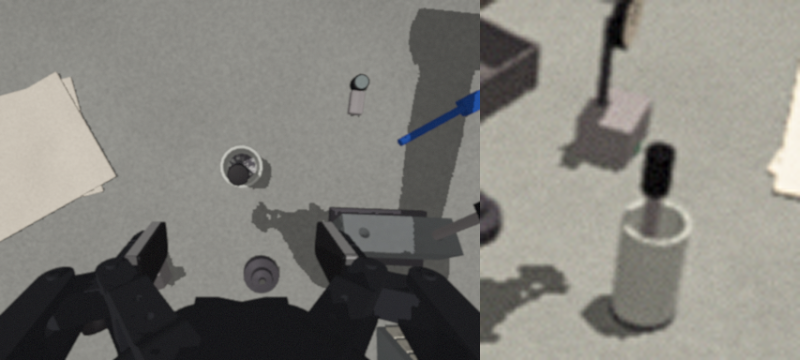

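The round stick stands in the cup with its handle up and let go. In w10 the handle is at about (254,186) inside the rim at (258,178). Next I go over to measure the block's bore closely before fetching the flat stick.

play_rows([
  [0.03,0,0,-0.13,0,0,0.0854],
  [0.045,0,0,-0.13,0,0,0.0854],
  [0.045,0,0,0,0,0,0.0854],
  [0.045,0,0,0,0,0,0.0854],
  [0.045,0,0,0,0,0,0.0854],
  [0.045,0,0,0,0,0,0.0854],
  [0.045,0,0,0,0,0,0.0854],
  [0.045,0,0,0,0,0,0.0854],
  [0.045,0,0,0,0,0,0.0854],
  [0.045,0,0,0,0,0,0.0854],
])

```text
clock: 12.45
position: [593.1, 182.9, 261.3]
ee_rot: [-0.513, -0.474, 0.491, 0.521]
contact_force: [0.4, -0.8, -0.0]
gripper_width: 85.7
```

play_rows([
  [0.045,0,0,0,0,0,0.0854],
  [0.045,0,0,0,0,0,0.0854],
  [0.02,0.02,0,0,0,0,0.0854],
  [0,0.03,0,0,0,0,0.0854],
  [0,0.03,0,0,0,0,0.0854],
  [0,0,0,0,0,0,0.0854],
])

```text
clock: 13.05
position: [590.8, 299.9, 164.1]
ee_rot: [-0.509, -0.469, 0.5, 0.52]
contact_force: [-0.4, -0.1, 0.2]
gripper_width: 85.3
```

```bash
python3 - <<'E'
from h import *
from bench import read_state
w=grab("wrist","w11");st=read_state()
Rt=R.from_quat(st["ee_rot"]);print(st["position"],st["joints"].round(3),st["clock"],Rt.as_matrix().round(3))
p=proj(w,[525,299,60]);print(p,proj(w,[500,245,95]))
x,y=(p).astype(int)
x0,y0=max(0,x-85),max(0,y-70)
cv2.imwrite("pics/c11.png",cv2.resize(cv2.imread("pics/w11.png")[y0:y0+140,x0:x0+180],None,fx=4,fy=4,interpolation=2));print(x0,y0)
E
```

```text
[592.34403961 300.34361466 166.81434019] [ 0.707  0.518  0.063 -0.013 -1.158 -2.333] 13.1 [[ 0.06  -0.039 -0.997]
 [ 0.998 -0.018  0.06 ]
 [-0.021 -0.999  0.038]]
[253.55861198 125.63439881] [179.56172354  96.50853034]
168 55
```

View pics/c11.png

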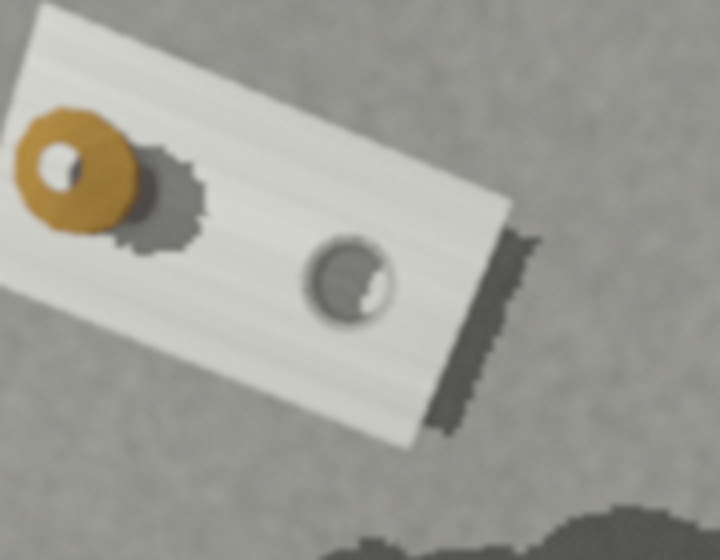

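The bore with its chamfer is centred at crop (348,281), which is w11 (255.0,125.2). The dop head is at w11 (187,97.5). Block corners are at crop (513,200) and (412,450).

```bash
python3 - <<'E'
from h import *
from bench import read_state
w=load("w11");t=load("top0");s=load("side0");f=lambda x,y:np.array([168+x/4,55+y/4])
b=onz(w,f(348,281),60);print("bore",b,"dop",onz(w,f(75,170),102))
c1,c2=onz(w,f(513,200),60),onz(w,f(412,450),60);print("corners",c1,c2,np.linalg.norm(c1-c2))
e=(c2-c1)/np.linalg.norm(c2-c1);n=np.array([-e[1],e[0],0]);m=(c1+c2)/2
if n@(b-m)<0:n=-n
print("bore from short edge mid (expect 27, 0):",(b-m)@n,(b-m)@e,"bore pred",m+27*n)
print("bore-dop dist",np.linalg.norm((b-onz(w,f(75,170),102))[:2]))
print("reproj top/side",proj(t,b),proj(s,b))
# flat handle seen in this picture / next preposition
st=read_state();u=lean(30);ut=lean(15);c=np.array([608.5,35.5,158])
print(rel(st,c+2*u+50*ut,Rtool(ut,RY)))
E
```

```text
bore [524.74187502 300.32909365  60.        ] dop [501.86839339 252.31566036 102.        ]
corners [509.54472728 338.06389904  60.        ] [564.1917037  312.94384482  60.        ] 60.144069997097695
bore from short edge mid (expect 27, 0): 27.938578904965865 -0.5033920517652533 bore pred [525.59126892 300.97163852  60.        ]
bore-dop dist 53.1835118970425
reproj top/side [150.39455696 188.31281582] [165.7821984  266.33738119]
(array([-0.26393965, -0.03642414, -0.01663741]), array([-0.29956107,  0.02104099, -0.01851356]))
```

Bore at (525, 300.6): the edge length comes out at 60.1 against 60 and the bore offset at 27.9 against 27, so it holds. Moving to the flat stick.

play_rows([
  [0,-0.04,0,0,0,0,0.0854],
  [0,-0.04,0,0,0,0,0.0854],
  [-0.044,0,0,-0.1,0.01,-0.006,0.0854],
  [-0.044,0,0,-0.1,0.01,-0.006,0.0854],
  [-0.044,0,0,-0.1,0,-0.006,0.0854],
  [-0.044,0,0,0,0,0,0.0854],
  [-0.044,0,0,0,0,0,0.0854],
  [-0.04,0,0,0,0,0,0.0854],
  [0,0,0,0,0,0,0.0854],
])

```text
clock: 14.0
position: [579.6, 32.8, 266.3]
ee_rot: [0.589, 0.547, -0.403, -0.438]
contact_force: [0.5, 1.3, 0.9]
gripper_width: 85.7
```

```bash
cat > chk.py <<'E'
from h import *
from bench import read_state
import sys
st=read_state();u=lean(30);ut=lean(15);c=np.array([608.5,35.5,158])
print(st["position"],st["joints"].round(3),st["clock"])
for d in(50,-19): print(d,*rel(st,c+2*u+d*ut,Rtool(ut,RY)))
w=grab("wrist",sys.argv[1])
g=w["color"].max(2)
p=proj(w,c+20*u);q=proj(w,c-20*u);print("pred tip",p,"base",q)
x0,y0=int(p[0])-45,int(q[1])-45
n,l,sta,cc=cv2.connectedComponentsWithStats((g[y0:y0+90,x0:x0+90]<45).astype(np.uint8))
for i in range(1,n):
    if sta[i,4]>60: print(sta[i].tolist(),cc[i]+[x0,y0],cv2.minAreaRect(np.argwhere(l==i)[:,::-1].astype(np.float32)),x0,y0)
E
python3 chk.py w12
```

```text
[579.63336142  32.8290984  266.33482155] [ 0.401  0.145 -0.332  0.177 -0.837 -2.151] 14.0
50 [0.00468855 0.06005986 0.00295136] [0.0331298  0.00030063 0.00398676]
-19 [0.00441386 0.12902144 0.00523693] [0.0331298  0.00030063 0.00398676]
pred tip [261.41102584 185.60576488] base [260.67904368 184.37012847]
[39, 33, 15, 12, 88] [262.73863636 174.79545455] ((46.0, 38.5), (11.0, 14.0), 90.0) 216 139
```

```bash
python3 - <<'E'
from h import *
w=load("w12");g=w["color"].max(2)
for r in range(165,212,3): print(r,g[r,240:288:2].tolist())
E
```

```text
165 [71, 69, 71, 69, 69, 68, 69, 69, 67, 68, 61, 61, 59, 54, 53, 56, 55, 54, 55, 78, 92, 94, 93, 92]
168 [141, 142, 141, 141, 141, 140, 141, 141, 139, 140, 141, 139, 105, 87, 89, 89, 88, 90, 116, 131, 130, 111, 96, 92]
171 [140, 141, 140, 140, 140, 141, 139, 106, 78, 76, 77, 75, 55, 56, 59, 79, 94, 139, 143, 143, 141, 109, 94, 93]
174 [140, 141, 140, 139, 139, 140, 128, 49, 37, 33, 30, 35, 27, 34, 27, 69, 137, 142, 140, 141, 142, 105, 93, 93]
177 [138, 139, 140, 139, 138, 140, 125, 52, 46, 42, 44, 45, 47, 41, 32, 83, 140, 140, 141, 142, 140, 109, 95, 94]
180 [139, 139, 138, 138, 141, 142, 120, 45, 48, 49, 48, 50, 50, 47, 43, 89, 140, 141, 140, 142, 139, 105, 94, 96]
183 [139, 140, 141, 140, 140, 140, 121, 48, 49, 48, 48, 52, 49, 46, 43, 101, 141, 141, 142, 142, 138, 104, 94, 109]
186 [139, 139, 140, 139, 140, 141, 122, 49, 52, 50, 52, 49, 49, 48, 42, 108, 142, 141, 142, 142, 139, 100, 106, 157]
189 [141, 141, 142, 142, 141, 143, 121, 52, 53, 52, 53, 53, 50, 48, 41, 106, 143, 141, 140, 140, 139, 131, 155, 156]
192 [141, 140, 140, 140, 140, 141, 121, 51, 54, 51, 54, 50, 52, 49, 42, 106, 140, 140, 141, 141, 142, 157, 160, 156]
195 [138, 138, 139, 138, 139, 139, 120, 50, 53, 52, 50, 51, 49, 47, 39, 105, 141, 140, 141, 140, 141, 151, 154, 157]
198 [136, 136, 139, 138, 138, 139, 119, 55, 54, 55, 51, 51, 47, 49, 42, 104, 141, 140, 140, 140, 143, 155, 154, 154]
201 [137, 137, 138, 139, 138, 137, 119, 52, 52, 51, 52, 50, 49, 45, 38, 105, 141, 141, 139, 142, 142, 156, 160, 158]
204 [138, 138, 139, 140, 138, 138, 137, 130, 124, 124, 123, 123, 124, 124, 124, 137, 138, 139, 140, 140, 141, 158, 162, 158]
207 [146, 146, 143, 143, 144, 144, 145, 146, 146, 148, 144, 143, 144, 143, 143, 141, 143, 145, 144, 145, 147, 155, 155, 155]
210 [157, 156, 152, 152, 153, 154, 155, 161, 160, 156, 155, 154, 153, 155, 155, 156, 156, 157, 160, 161, 158, 158, 157, 158]
```

play_rows([
  [0.005,0.025,0.003,0.033,0,0.004,0.0854],
  [0,0.025,0,0,0,0,0.0854],
  [0,0.01,0,0,0,0,0.0854],
  [0,0,0,0,0,0,0.0854],
])

```text
clock: 14.45
position: [598.1, 39.8, 213.7]
ee_rot: [0.584, 0.543, -0.409, -0.444]
contact_force: [-0.2, -0.1, -0.2]
gripper_width: 85.8
```

```bash
python3 chk.py w13;  python3 - <<'E'
from h import *
w=load("w13");g=w["color"].max(2)
for r in range(165,260,5): print(r,g[r,226:300:3].tolist())
E
```

```text
[598.08513479  39.84064656 213.69780727] [ 0.394  0.23  -0.358  0.178 -0.744 -2.158] 14.45
50 [-0.00352183  0.00457259  0.00463736] [0.01239636 0.00138777 0.00392772]
-19 [-0.00379224  0.07356675  0.00549287] [0.01239636 0.00138777 0.00392772]
pred tip [251.05275744 204.33317824] base [251.94290932 200.5174348 ]
[35, 31, 21, 40, 558] [251.0609319  201.54121864] ((45.299110412597656, 50.223045349121094), (19.90835952758789, 38.93275451660156), 2.2025980949401855) 206 155
165 [52, 52, 50, 54, 52, 54, 54, 51, 52, 51, 54, 51, 50, 53, 51, 50, 55, 98, 94, 97, 94, 156, 159, 160, 158]
170 [54, 56, 52, 53, 53, 52, 54, 52, 53, 53, 52, 55, 53, 53, 53, 52, 59, 98, 96, 99, 94, 156, 161, 164, 158]
175 [64, 65, 65, 67, 65, 59, 58, 60, 57, 58, 58, 57, 58, 54, 53, 55, 63, 95, 94, 97, 97, 157, 158, 161, 161]
180 [140, 143, 143, 143, 143, 143, 143, 142, 142, 142, 138, 88, 89, 89, 90, 125, 144, 142, 100, 95, 92, 155, 162, 163, 161]
185 [139, 141, 141, 141, 141, 137, 103, 111, 108, 110, 75, 74, 87, 88, 128, 144, 143, 143, 97, 96, 94, 157, 164, 160, 158]
190 [139, 139, 140, 141, 141, 51, 29, 30, 30, 34, 3
[... 1002 characters left out ...]
 159, 155, 157, 161, 156, 159, 161, 159, 158, 152]
235 [154, 152, 155, 154, 152, 150, 155, 158, 157, 157, 157, 155, 154, 160, 164, 160, 159, 157, 156, 158, 162, 157, 160, 157, 156]
240 [154, 154, 156, 157, 152, 153, 156, 157, 157, 158, 156, 155, 157, 157, 157, 162, 157, 156, 157, 161, 157, 157, 160, 156, 157]
245 [157, 158, 158, 155, 154, 157, 157, 157, 160, 155, 153, 152, 159, 154, 159, 155, 157, 158, 157, 153, 159, 157, 159, 159, 161]
250 [157, 159, 157, 159, 160, 158, 158, 153, 155, 158, 156, 155, 155, 157, 160, 157, 158, 156, 158, 160, 160, 157, 156, 156, 159]
255 [159, 157, 158, 162, 158, 159, 158, 157, 155, 157, 157, 159, 159, 158, 159, 157, 159, 160, 156, 159, 158, 158, 160, 158, 158]
```

The flat handle is at w13 (251.5,208), 20 × 39 px, so the 16 mm side lies along the jaws. I predicted (251,204); I'll correct by 3 mm and advance.

play_rows([
  [-0.0037,0.02,0.0015,0.012,0,0.004,0.0854],
  [0,0.02,0,0,0,0,0.0854],
  [0,0.018,0,0,0,0,0.0854],
  [0,0,0,0,0,0,0.0854],
])

```text
clock: 14.9
position: [615.8, 38.1, 163.9]
ee_rot: [0.583, 0.543, -0.41, -0.443]
contact_force: [-0.4, -0.8, -0.6]
gripper_width: 85.5
```

```bash
python3 chk.py w14
```

```text
[615.77713647  38.13301313 163.87131066] [ 0.377  0.308 -0.394  0.197 -0.629 -2.166] 14.9
50 [-0.00294534 -0.04820536  0.00825628] [0.01253262 0.00471323 0.00436621]
-19 [-0.00324456  0.02078856  0.00912172] [0.01253262 0.00471323 0.00436621]
pred tip [249.9075577  230.93633276] base [251.23811017 220.04118337]
[32, 28, 29, 59, 1632] [250.0625     231.92769608] ((46.0, 57.0), (58.0, 28.0), 90.0) 204 175
```

play_rows([
  [-0.003,0.012,0.005,0.012,0.004,0.004,0.0854],
  [0,0.009,0.004,0,0,0,0.0854],
  [0,0,0,0,0,0,0.0854],
])

```text
clock: 15.25
position: [614.6, 36.6, 145.5]
ee_rot: [0.583, 0.542, -0.411, -0.445]
contact_force: [0.2, 0.0, -0.3]
gripper_width: 85.5
```

```bash
python3 chk.py w15
```

```text
[614.60858607  36.62387447 145.49299964] [ 0.374  0.328 -0.42   0.207 -0.586 -2.18 ] 15.25
50 [-0.00136813 -0.06559535  0.00251208] [0.00865454 0.00134164 0.00347361]
-19 [-0.00160741  0.00340165  0.0031094 ] [0.00865454 0.00134164 0.00347361]
pred tip [252.46509567 258.48667386] base [253.40430314 240.09551988]
[30, 27, 32, 63, 1957] [252.58763413 253.82881962] ((45.5, 58.0), (62.0, 31.0), 90.0) 207 195
```

play_rows([
  [-0.001,0.003,0.001,0,0,0,0.06],
  [0,0,0,0,0,0,0.03],
  [0,0,0,0,0,0,0.004],
  [0,0,0,0,0,0,0.004],
  [0,0,0,0,0,0,0.004],
  [0,0,0,0,0,0,0.004],
  [0,0,0,0,0,0,0.004],
])

```text
clock: 16.0
position: [615.5, 34.8, 144.5]
ee_rot: [0.584, 0.542, -0.41, -0.444]
contact_force: [0.4, -0.9, -1.2]
gripper_width: 15.5
```

```bash
python3 - <<'E'
from h import *
from bench import read_state
st=read_state();print(st["position"],st["gripper_width"],R.from_quat(st["ee_rot"]).inv().apply(lean(29)),st["joints"].round(3),st["contact_force"])
E
```

```text
[615.5093699   34.79278048 144.5391171 ] 15.462903365842044 [ 0.00313101 -0.97308355  0.23043133] [ 0.37   0.33  -0.423  0.211 -0.579 -2.181] [ 0.35781397 -0.931925   -1.20356473]
```

Opening is 15.5 mm (16 mm handle), so it is held. Pulling it out along its length.

play_rows([
  [0,-0.01,0.0024,0,0,0,0.004],
  [0,-0.012,0.0029,0,0,0,0.004],
  [0,-0.012,0.0029,0,0,0,0.004],
  [0,-0.012,0.0029,0,0,0,0.004],
])

```text
clock: 16.4
position: [590.1, 36.8, 187.0]
ee_rot: [0.584, 0.541, -0.411, -0.445]
contact_force: [-0.5, 0.7, -0.5]
gripper_width: 15.1
```

play_rows([
  [0,-0.02,0.0045,0,0,0,0.004],
  [0,-0.02,0.0045,0,0,0,0.004],
  [0,-0.02,0,0,0,0,0.004],
  [0,-0.02,0,0,0,0,0.004],
  [0,0,0,0.13,0,0,0.004],
  [0,0,0,0.13,0,0,0.004],
  [0,0,0,0.13,0,0,0.004],
  [0,0,0,0.13,0,0,0.004],
  [0,0,0,0,0,0,0.004],
])

```text
clock: 17.3
position: [547.1, 41.2, 275.0]
ee_rot: [-0.44, -0.417, 0.54, 0.584]
contact_force: [0.1, 0.4, -2.6]
gripper_width: 15.6
```

```bash
python3 - <<'E'
from h import *
from bench import read_state
st=read_state();Rt=R.from_quat(st["ee_rot"]);print(st["position"],st["gripper_width"],Rt.as_matrix().round(3),st["joints"].round(3))
print(Rt.inv().apply(np.array([515,295,275])-st["position"]))
E
```

```text
[547.05121172  41.21422604 275.02892719] 15.575248159218413 [[ 0.068 -0.263 -0.962]
 [ 0.998  0.029  0.063]
 [ 0.012 -0.964  0.264]] [ 0.308  0.367  0.105 -0.108 -1.555 -1.931]
[250.98471011  15.89959746  46.78010437]
```

play_rows([
  [0.043,0.0024,0.007,0,0,0,0.004],
  [0.043,0.0024,0.007,0,0,0,0.004],
  [0.043,0.0024,0.007,0,0,0,0.004],
  [0.043,0.0024,0.007,0,0,0,0.004],
  [0.043,0.0024,0.007,0,0,0,0.004],
  [0.035,0.0024,0.007,0,0,0,0.004],
  [0,0,0,0,0,0,0.004],
  [0,0,0,0,0,0,0.004],
])

```text
clock: 18.1
position: [513.1, 302.5, 281.6]
ee_rot: [-0.441, -0.422, 0.537, 0.582]
contact_force: [-0.4, 0.2, -0.8]
gripper_width: 15.1
```

```bash
cat > shank.py <<'E'
from h import *
from bench import read_state
import sys
tag=sys.argv[1];L=float(sys.argv[2])
w=grab("wrist","w"+tag);s=grab("side","s"+tag);t=grab("top","t"+tag);st=read_state()
Rt=R.from_quat(st["ee_rot"]);M=Rt.as_matrix();g=st["position"]-19*M[:,1]
print(st["position"],M.round(3).tolist(),st["joints"].round(3),st["clock"],st["contact_force"])
b=np.array([525,300.6,60]);print("grasp",g,"bore px side",proj(s,b))
print("pred shank side",[proj(s,g-[0,0,k]).round(1).tolist() for k in(25,80,142)])
def seg(im,p0,p1):
    """edge-profile centres of the shank across the line p0-p1"""
    p0,p1=map(np.array,(p0,p1));d=(p1-p0)/np.linalg.norm(p1-p0);n=np.array([-d[1],d[0]]);out=[]
    gray=im["color"].sum(2).astype(np.float32)/3
    k=np.arange(-14,14.01,.5)
    for f in np.linspace(0.1,1.1,21):
        q=p0+(p1-p0)*f+k[:,None]*n
        v=cv2.remap(gray,q[None,:,0].astype(np.float32),q[None,:,1].astype(np.float32),1)[0]
        G=np.gradient(cv2.GaussianBlur(v[None],(5,1),1)[0]);i,j=np.argmin(G),np.argmax(G)
        out.append((round(f,2),((k[i]+k[j])/2).round(2),(k[j]-k[i]).round(1),v.min().round(),v[np.argmin(abs(k))].round()))
    return out
for o in seg(s,proj(s,g-[0,0,25]),proj(s,g-[0,0,142])): print(*o)
E
python3 shank.py 20 0
python3 - <<'E'
import cv2
a=cv2.imread("pics/s20.png");
E
```

```text
[513.88560331 301.1854265  281.45431628] [[0.07, -0.253, -0.965], [0.997, 0.035, 0.063], [0.018, -0.967, 0.255]] [ 0.699  0.418  0.232 -0.191 -1.56  -2.319] 18.25 [ 0.79608235 -1.03855276 -1.46387501]
grasp [518.69692048 300.51275726 299.82273329] bore px side [165.60246032 266.34636843]
pred shank side [[148.8, 201.0], [154.4, 221.0], [160.0, 241.0]]
0.1 -2.5 9.0 5.0 6.0
0.15 7.0 -6.0 39.0 41.0
0.2 7.25 -5.5 64.0 81.0
0.25 7.25 -5.5 68.0 83.0
0.3 0.5 8.0 72.0 85.0
0.35 0.5 8.0 78.0 83.0
0.4 0.5 8.0 78.0 86.0
0.45 0.75 7.5 80.0 81.0
0.5 0.75 7.5 81.0 81.0
0.55 0.75 7.5 77.0 87.0
0.6 0.75 7.5 80.0 83.0
0.65 0.75 7.5 79.0 79.0
0.7 0.75 7.5 82.0 84.0
0.75 0.75 7.5 79.0 84.0
0.8 1.25 7.5 81.0 90.0
0.85 1.25 7.5 82.0 84.0
0.9 1.25 7.5 78.0 86.0
0.95 1.25 7.5 82.0 83.0
1.0 1.0 7.0 78.0 92.0
1.05 1.25 6.5 84.0 91.0
1.1 1.75 2.5 158.0 166.0
```

```bash
python3 - <<'E'
from h import *
s=load("s20");g=np.array([518.7,300.5,299.8])
# observed line points
P=[]
p0,p1=proj(s,g-[0,0,25]),proj(s,g-[0,0,142]);d=(p1-p0)/np.linalg.norm(p1-p0);n=np.array([-d[1],d[0]])
P=[p0+(p1-p0)*.35+.5*n,p0+(p1-p0)*.98+1.25*n];print(P)
# stick leans dy known from pads (z axis leans -y .018): find x tilt a giving image slope
for a in(-.06,-.04,-.02,0,.02,.04):
  for ly in(0,-.018):
    u=np.array([a,ly,1]);q=[proj(s,g-k*u) for k in(66,140)]
    print(a,ly,[round(float((x-p0)@n),2) for x in q])
EE=0
E
```

```text
[array([152.20536357, 215.10855463]), array([158.52881064, 240.50366768])]
-0.06 0 [1.0, 1.98]
-0.06 -0.018 [1.63, 3.2]
-0.04 0 [0.67, 1.32]
-0.04 -0.018 [1.29, 2.55]
-0.02 0 [0.34, 0.66]
-0.02 -0.018 [0.96, 1.89]
0 0 [-0.0, -0.0]
0 -0.018 [0.62, 1.23]
0.02 0 [-0.34, -0.66]
0.02 -0.018 [0.29, 0.57]
0.04 0 [-0.67, -1.33]
0.04 -0.018 [-0.05, -0.1]
```

The side-view shank line matches a stick tilted 0.018 rad about x, from tool roll, and 0 in the other axis. I'll level the roll, centre and lower to just above the mouth.

play_rows([
  [0,0,-0.006,0,0,0.018,0.004],
  [0,0,0,0,0,0,0.004],
  [0,0.0193,-0.0051,0,0,0,0.004],
  [0,0.0193,-0.0051,0,0,0,0.004],
  [0,0.0145,-0.0038,0,0,0,0.004],
  [0,0,0,0,0,0,0.004],
  [0,0,0,0,0,0,0.004],
])

```text
clock: 18.95
position: [523.2, 295.2, 224.6]
ee_rot: [-0.448, -0.416, 0.539, 0.58]
contact_force: [1.1, 0.8, -0.7]
gripper_width: 15.5
```

```bash
python3 shank.py 21 0; python3 - <<'E'
from h import *
from bench import read_state
st=read_state();Rt=R.from_quat(st["ee_rot"]);g=st["position"]-19*Rt.as_matrix()[:,1]
print(Rt.inv().apply([525-g[0],300.6-g[1],0]))
E
```

```text
[523.1570649  295.72308274 225.06441651] [[0.073, -0.251, -0.965], [0.997, 0.019, 0.071], [0.0, -0.968, 0.252]] [ 0.691  0.462  0.157 -0.177 -1.454 -2.297] 19.1 [ 1.12754422 -0.44052467 -0.97945342]
grasp [527.92758595 295.36556341 243.45230135] bore px side [165.60246032 266.34636843]
pred shank side [[153.6, 217.1], [158.6, 235.0], [163.6, 253.0]]
0.1 -3.25 8.5 10.0 18.0
0.15 -0.75 7.5 30.0 39.0
0.2 -0.75 7.5 78.0 82.0
0.25 -0.75 7.5 76.0 82.0
0.3 -0.75 7.5 76.0 83.0
0.35 -0.75 7.5 76.0 81.0
0.4 -0.75 7.5 77.0 82.0
0.45 -0.5 7.0 80.0 80.0
0.5 -0.75 7.5 80.0 81.0
0.55 -1.0 7.0 80.0 80.0
0.6 -0.75 6.5 81.0 83.0
0.65 -0.5 7.0 75.0 82.0
0.7 -0.5 7.0 80.0 83.0
0.75 -0.75 6.5 79.0 82.0
0.8 -0.75 6.5 80.0 80.0
0.85 -0.75 6.5 80.0 80.0
0.9 -0.75 6.5 78.0 80.0
0.95 -0.75 6.5 80.0 83.0
1.0 -0.75 6.5 77.0 77.0
1.05 -0.5 4.0 132.0 135.0
1.1 10.5 6.0 114.0 227.0
[5.00674339 0.83355383 3.19496393]
```

play_rows([
  [0.005,0.001,0.0032,0,0,0,0.004],
  [0,0,0,0,0,0,0.004],
  [0,0,0,0,0,0,0.004],
])

```text
clock: 19.4
position: [520.6, 301.9, 226.9]
ee_rot: [-0.448, -0.418, 0.537, 0.579]
contact_force: [-0.5, 0.1, -0.9]
gripper_width: 15.1
```

```bash
python3 shank.py 22 0 | sed -n '1,3p;10,22p'; python3 - <<'E'
from h import *
from bench import read_state
st=read_state();Rt=R.from_quat(st["ee_rot"]);g=st["position"]-19*Rt.as_matrix()[:,1]
print(Rt.inv().apply([525-g[0],300.6-g[1],0]))
s=load("side0");gg=s["color"].sum(2)//3
for r in range(258,276): print(r,gg[r,152:182].tolist())
E
```

```text
[520.51353101 301.73777067 226.62726244] [[0.073, -0.249, -0.966], [0.997, 0.021, 0.07], [0.003, -0.968, 0.249]] [ 0.701  0.46   0.159 -0.178 -1.452 -2.307] 19.55 [ 1.25633573  0.90872043 -0.92535621]
grasp [525.2362187  301.34426443 245.02675629] bore px side [165.60246032 266.34636843]
pred shank side [[151.7, 219.2], [156.8, 237.1], [162.0, 255.1]]
0.4 0.0 7.0 76.0 80.0
0.45 0.0 7.0 79.0 79.0
0.5 -0.25 7.5 79.0 87.0
0.55 -0.25 7.5 81.0 84.0
0.6 0.0 7.0 77.0 81.0
0.65 0.0 7.0 81.0 81.0
0.7 0.0 7.0 80.0 85.0
0.75 0.0 7.0 81.0 83.0
0.8 0.0 7.0 80.0 84.0
0.85 0.0 7.0 79.0 80.0
0.9 0.0 7.0 81.0 82.0
0.95 0.0 7.0 77.0 84.0
1.0 0.0 6.0 76.0 76.0
[-0.75952219  0.04330076  0.17601109]
258 [177, 190, 202, 207, 220, 229, 232, 229, 229, 230, 226, 225, 224, 222, 224, 223, 225, 223, 226, 225, 227, 227, 227, 225, 223, 222, 225, 222, 220, 224]
259 [217, 225, 230, 228, 230, 228, 230, 227, 225, 223, 225, 222, 228, 225, 226, 227, 228, 227, 227, 226, 227, 226, 222, 225, 223, 222, 221, 224, 223, 224]
260 [230, 231, 230, 227, 225, 224, 225, 225, 223, 226, 225, 225, 229, 227, 229, 227, 228, 225, 225, 22
[... 1677 characters left out ...]
 203, 209, 223, 228, 230, 231, 228, 229, 230, 226, 228, 227, 226, 225, 223, 226]
272 [160, 170, 209, 227, 232, 230, 229, 229, 228, 229, 225, 227, 230, 227, 227, 229, 229, 231, 229, 228, 228, 228, 228, 228, 224, 224, 227, 223, 226, 227]
273 [163, 166, 192, 221, 231, 231, 225, 227, 230, 229, 226, 228, 227, 230, 229, 228, 229, 229, 227, 228, 228, 226, 225, 226, 224, 225, 227, 225, 230, 229]
274 [162, 150, 163, 211, 229, 230, 227, 230, 226, 227, 229, 229, 231, 229, 229, 230, 227, 226, 226, 225, 226, 224, 226, 225, 230, 226, 228, 223, 218, 210]
275 [144, 110, 123, 204, 232, 228, 228, 230, 230, 228, 230, 227, 228, 225, 226, 224, 225, 226, 226, 224, 227, 224, 226, 232, 221, 218, 209, 191, 166, 148]
```

The stick is vertical and within about 1–2 mm of the bore in both cameras. The side view puts the bore at (166.8,267) against a predicted (165.6,266.3), so I'll aim between the two at (524.5, 299.9). Lowering.

play_rows([
  [-0.0015,0.0145,-0.0033,0,0,0.003,0.004],
  [0,0.0116,-0.003,0,0,0,0.004],
  [0,0,0,0,0,0,0.004],
  [0,0,0,0,0,0,0.004],
])

```text
clock: 19.95
position: [520.4, 300.3, 199.3]
ee_rot: [-0.449, -0.418, 0.538, 0.578]
contact_force: [0.5, 0.2, -0.5]
gripper_width: 15.6
```

```bash
cat > st.py <<'E'
from h import *
from bench import read_state
st=read_state();Rt=R.from_quat(st["ee_rot"]);M=Rt.as_matrix();g=st["position"]-19*M[:,1]
print("clock",st["clock"],"grasp",g.round(1),"foot z~",round(g[2]-145,1),"F",st["contact_force"].round(1),"T",st["wrist_torque"].round(2),"xaxis z",M[2,0].round(3),"y",M[:,1].round(3))
print("to bore (tool)",(Rt.inv().apply([524.5-g[0],299.9-g[1],0])/1e3).round(4),"down10",(Rt.inv().apply([0,0,-10])/1e3).round(4),st["gripper_width"].round(1))
E
python3 st.py
```

```text
clock 19.95 grasp [525.1 300.  217.7] foot z~ 72.7 F [ 0.5  0.2 -0.5] T [-0.07 -0.56 -0.01] xaxis z -0.0 y [-0.248  0.018 -0.969]Traceback (most recent call last):
  File "st.py", line 5, in <module>
    print("to bore (tool)",(Rt.inv().apply([524.5-g[0],299.9-g[1],0])/1e3).round(4),"down10",(Rt.inv().apply([0,0,-10])/1e3).round(4),st["gripper_width"].round(1))
                                                                                                                                      ^^^^^^^^^^^^^^^^^^^^^^^^^
AttributeError: 'float' object has no attribute 'round'
```

play_rows([
  [0,0.0058,-0.001,0,0,0,0.004],
  [0,0.0058,-0.0015,0,0,0,0.004],
  [0,0.0058,-0.0015,0,0,0,0.004],
  [0,0,0,0,0,0,0.004],
])

```text
clock: 20.35
position: [520.3, 300.6, 180.8]
ee_rot: [-0.449, -0.418, 0.538, 0.578]
contact_force: [-0.5, -0.3, -2.0]
gripper_width: 15.3
```

```bash
sed -i 's/,st\["gripper_width"\].round(1)//' st.py; python3 st.py
```

```text
clock 20.35 grasp [525.  300.3 199.2] foot z~ 54.2 F [-0.5 -0.3 -2. ] T [-0.03 -0.58  0.02] xaxis z 0.001 y [-0.247  0.019 -0.969]
to bore (tool) [-0.0004  0.0001  0.0005] down10 [-0.      0.0097 -0.0025]
```

The foot is about 6 mm inside the mouth with no contact force. Continuing down.

play_rows([
  [0,0.0077,-0.0018,0,0,0,0.004],
  [0,0.0077,-0.002,0,0,0,0.004],
  [0,0,0,0,0,0,0.004],
])

```text
clock: 20.65
position: [520.0, 300.6, 163.6]
ee_rot: [-0.449, -0.418, 0.538, 0.578]
contact_force: [0.4, 0.1, -1.8]
gripper_width: 15.2
```

```bash
python3 st.py
```

```text
clock 20.65 grasp [524.7 300.2 182. ] foot z~ 37.0 F [ 0.4  0.1 -1.8] T [-0.12 -0.52 -0.01] xaxis z 0.001 y [-0.247  0.019 -0.969]
to bore (tool) [-0.0004  0.      0.0002] down10 [-0.      0.0097 -0.0025]
```

play_rows([
  [0,0.0077,-0.002,0,0,0,0.004],
  [0,0.0058,-0.0015,0,0,0,0.004],
  [0,0.0029,-0.0008,0,0,0,0.004],
  [0,0,0,0,0,0,0.004],
])

```text
clock: 21.05
position: [520.2, 300.5, 144.7]
ee_rot: [-0.449, -0.418, 0.538, 0.578]
contact_force: [-0.7, 0.0, -1.6]
gripper_width: 15.1
```

play_rows([
  [0,0.0029,-0.0008,0,0,0,0.004],
  [0,0.0029,-0.0008,0,0,0,0.004],
])

```text
clock: 21.25
position: [520.7, 300.8, 139.0]
ee_rot: [-0.449, -0.418, 0.538, 0.578]
contact_force: [-0.5, -0.6, -0.6]
gripper_width: 15.3
```

```bash
python3 st.py
```

```text
clock 21.25 grasp [525.4 300.4 157.4] foot z~ 12.4 F [-0.5 -0.6 -0.6] T [-0.1  -0.55 -0.01] xaxis z 0.001 y [-0.246  0.019 -0.969]
to bore (tool) [-0.0006  0.0002  0.0009] down10 [-0.      0.0097 -0.0025]
```

play_rows([
  [0,0.0025,0,0,0,0,0.004],
  [0,0.002,-0.0004,0,0,0,0.004],
])

```text
clock: 21.45
position: [520.1, 300.9, 134.2]
ee_rot: [-0.449, -0.419, 0.537, 0.578]
contact_force: [0.3, -1.0, -1.7]
gripper_width: 15.2
```

play_rows([
  [0,0.0025,-0.0006,0,0,0,0.004],
  [0,0.002,-0.0005,0,0,0,0.004],
])

```text
clock: 21.65
position: [520.5, 300.9, 132.6]
ee_rot: [-0.449, -0.419, 0.538, 0.577]
contact_force: [-2.5, 0.4, 10.5]
gripper_width: 15.2
```

Floor contact: 10.5 N with the grasp 141 mm above the bore floor, as expected. Releasing and retreating.

play_rows([
  [0,0,0,0,0,0,0.03],
  [0,0,0,0,0,0,0.0854],
  [0,0,0,0,0,0,0.0854],
  [0,0,0,0,0,0,0.0854],
  [0,-0.02,0,0,0,0,0.0854],
  [0,-0.03,0,0,0,0,0.0854],
  [0,-0.04,0,0,0,0,0.0854],
  [0,-0.04,0,0,0,0,0.0854],
  [0,-0.04,0,0,0,0,0.0854],
  [0,0,0,0,0,0,0.0854],
])

```text
clock: 22.65
position: [563.1, 296.9, 301.5]
ee_rot: [-0.449, -0.418, 0.539, 0.577]
contact_force: [0.7, 0.5, 0.4]
gripper_width: 85.5
```

```bash
python3 st.py; python3 - <<'E'
from h import *
w=grab("wrist","w30");s=grab("side","s30");t=grab("top","t30")
o=np.hstack([cv2.resize(cv2.imread("pics/s30.png"),(512,384)),cv2.resize(cv2.imread("pics/s30.png")[175:300,130:225],(288,384),interpolation=2)])
cv2.imwrite("pics/c30.png",o)
f=np.array([525,300.4,10]);print([proj(s,f+[0,0,k]).round(1).tolist() for k in(50,120,160)],[proj(w,f+[0,0,k]).round(1).tolist() for k in(120,160)])
E
```

```text
clock 22.65 grasp [567.7 296.7 319.9] foot z~ 174.9 F [0.7 0.5 0.4] T [ 0.02 -0.49 -0.  ] xaxis z -0.002 y [-0.247  0.015 -0.969]
to bore (tool) [0.0002 0.0107 0.042 ] down10 [ 0.      0.0097 -0.0025]
[[165.7, 266.3], [160.3, 247.3], [156.9, 235.3]] [[257.5, 179.2], [257.4, 178.7]]
```

View pics/c30.png

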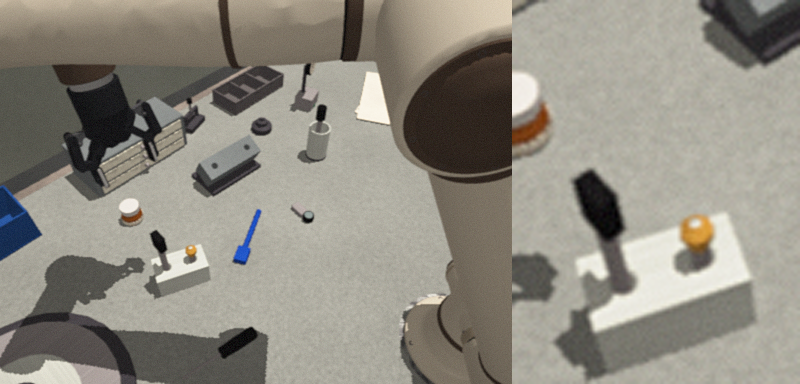

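The side view shows the flat stick upright in the empty bore, its tip at about (156,233) against a predicted (157,235). The round stick is in the cup at (320,115), and the dop, jar, weight, loupe and screwdriver look to be in place. One last check that nothing is moving, then I hand in.

```bash
python3 - <<'E'
from h import *
from bench import read_state,job_done
a=load("s30");b=grab("side","s31")
d=cv2.absdiff(cv2.GaussianBlur(a["color"],(5,5),0),cv2.GaussianBlur(b["color"],(5,5),0)).max(2)
print("change block",d[225:300,140:215].max(),"cup",d[100:165,300:335].max())
z=load("side0")
for n,(x,y) in dict(jar=(130,212),dop=(191,250),weight=(261,127),loupe=(305,214),driver=(240,342)).items():
    A=cv2.cvtColor(z["color"][y-12:y+12,x-12:x+12],7);B=cv2.cvtColor(b["color"][y-20:y+20,x-20:x+20],7)
    r=cv2.minMaxLoc(cv2.matchTemplate(B,A,cv2.TM_CCOEFF_NORMED));print(n,"shift px",r[3][0]-8,r[3][1]-8,"score",round(r[1],2))
s=read_state();print(s["position"],s["contact_force"],s["gripper_width"],s["clock"])
print(job_done())
E
```

```text
change block 43 cup 4
jar shift px 0 0 score 1.0
dop shift px 0 0 score 1.0
weight shift px 0 -1 score 0.85
loupe shift px 0 0 score 1.0
driver shift px -1 0 score 0.97
[559.34062941 296.37487309 293.89649963] [ 1.00804175 -0.03718449 -0.49476877] 85.34895820518175 22.85
the job is handed in; nothing more can be done
None
```

Both sticks are placed and the job is handed in at about 23 s of the 72 s allowed.

- **Round stick:** I drew it out along its length, stood it upright over the cup and lowered it, held, to the floor (about 15 N at the expected height). I then let go. It stands in the cup with its handle up.
- **Flat stick:** I set it vertical using the side camera and lowered it, held, down the empty bore. It met the floor with about 10 N, with the grasp 141 mm above the bore floor, about as expected. In the last side view it stands upright, its tip within about 2–3 px of the predicted place.
- **Other things:** in the side view the jar, dop and loupe show no shift. The weight and screwdriver show at most 1 px; the weight matched less well (0.85) because the round handle had been in front of it. The blue look-alike was left alone. The gripper was open, clear and without contact.

**One check disagreed:** in the stillness test between two side pictures, the cup area did not change, but the block area changed by up to 43 grey levels. The arm was still settling a few millimetres and its shadow falls near there, so I took this to be the shadow. I did not check that before handing in. The exact lean of the round stick in the cup was judged by eye, not measured.

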